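Weigh a candle set on its display board

TASK

Weigh the candle set: with closed fingertips tap the display board along the scale from its two ends by turns - the black end, then the yellow end, and again as often as needed - until its white line meets the red centre mark, and zero the still empty board by pushing the console's recessed red button fully in with the orange stylus for about half a second. Then lay the stylus aside, stand all the purple candles upright on the board, and push the button in the same way once more to record the weight. Leave the board centred under its candles, the stylus lying flat near the middle of its blue mat, and everything else where it is.

Things in the scene. Friction and masses are not known exactly. Their poses are not given: they have to be found in the camera images.
- scale: Low bench scale, fixed to the table, 224 (x) x 360 (y) mm steel platen whose top is 50 mm above the table. Two steel guide rails run along its y at x = +-101 mm (9 mm wide, 10 mm above the platen). Origin: centre of the underside; z up. A red stripe across platen and rails at y = 0 is the centre mark; a red tab (10 mm wide in y) stands out at each rail there and stays visible beside the board.
- scale_mark (a point): Centre mark: point on the platen's top at the middle of the red stripe. Axes as the scale's.
- board: Loose wooden display board, 190 (x) x 240 (y) x 24 (z) mm, 0.38 to 0.6 kg, lying flat on the platen between the rails with 1.5 mm play each side, so that it slides only along the scale's y. Too wide to grip: it is pushed. It starts up to 45 mm off the mark on either side. Origin: centre of its underside; axes along the scale's. A white line crosses its top at y = 0.
- dark_end: Black end cleat of the board, 190 x 15 x 24 mm, carried by the board at its +y end; origin at the middle of the cleat's underside, 112.5 mm from the board's origin. Its outer face is 120 mm from the board's origin. A tap here moves the board towards -y.
- pale_end: Yellow end cleat of the board, the same at its -y end (112.5 mm from the board's origin, outer face 120 mm). A tap here moves the board towards +y.
- console: Grey weighing indicator, fixed, 84 deep x 120 wide x 110 mm high, dark display on top. Origin on its underside, z up; its front face looks along its own -x, 29 mm from the origin. In mid-face, an orange-rimmed slot 28 mm wide, open at the top, its floor 61 mm above the table, holds the red button 16 mm deep; its axis is level, 75 mm up. Press along the console's +x.
- recess (a point): Mouth of the recess on the button's axis, 75 mm above the table, in the plane of the console's front face. Axes as the console's (+x into the recess).
- weigh_button (a joint): Travel of the red spring button in the recess: 0 out, 0.006 m fully in; about 4 N presses it fully in (1.2 N to start), it springs back by itself.
- weigh_button_top (a point): Centre of the red button's face (20 mm diameter), 16 mm behind the recess's mouth. The point's z axis points out of the console; it moves with the button.
- stylus: Orange stylus, loose, 150 mm long, about 60 g: square handle 22 x 22 mm from x = -60 to x = +30 mm, then a steel rod 8 mm in diameter up to the tip at x = +90 mm. Origin on its axis, near its centre of mass; x points to the tip. Lies flat on its mat with its axis 14 mm above the table.
- stylus_tip (a point): End of the stylus's steel rod, on its axis.
- stylus_mat: Blue mat fixed to the table, 220 (x) x 110 (y) x 3 mm; origin at the centre of its underside, z up.
- candle_1: Squat purple wax candle, 58 mm in diameter, 42 mm high (plus an 8 mm thin paper wick that cannot be felt), 80 to 150 g, standing on the table to the left of the scale; origin at the centre of its underside, z up. Two to four of the four candles are there.
- candle_2: Squat purple wax candle, 58 mm in diameter, 42 mm high (plus an 8 mm thin paper wick that cannot be felt), 80 to 150 g, standing on the table to the left of the scale; origin at the centre of its underside, z up. Two to four of the four candles are there.
- candle_3: Squat purple wax candle, 58 mm in diameter, 42 mm high (plus an 8 mm thin paper wick that cannot be felt), 80 to 150 g, standing on the table to the left of the scale; origin at the centre of its underside, z up. Two to four of the four candles are there.
- candle_4: Squat purple wax candle, 58 mm in diameter, 42 mm high (plus an 8 mm thin paper wick that cannot be felt), 80 to 150 g, standing on the table to the left of the scale; origin at the centre of its underside, z up. Two to four of the four candles are there.
- tube_mould: Bystander: black round tube, 84 mm in diameter, 120 mm high, open at both ends, standing beyond the scale. Origin: centre of its underside.
- square_mould: Bystander: black square open box mould, 85 x 85 x 130 mm, beyond the scale. Origin: centre of its underside.
- ivory_candle: Bystander: cream-white candle, 60 mm in diameter, 70 mm high, near the purple ones; not part of the set. Origin: centre of its underside.
- scraper: Bystander: scraper lying between the robot and the scale. Origin: underside of the tool.
- brush: Bystander: brush lying near the robot, to its right. Origin: underside of the tool.
- spray_can: Bystander: can with a green band, 54 mm in diameter, 150 mm high, to the right of the console. Origin: centre of its underside.
- spool: Bystander: cream spool, 70 mm in diameter and height, to the left of the robot. Origin: centre of its underside.

How it is judged:
By the outcome, as a careful person would: the job done as asked, in the order asked, and still so for the second after the job is handed in, with the robot touching nothing.
Of candle_1, candle_2, candle_3, candle_4 only 2 to 4 are there at a start; the rules pass over those that are not, and their reading is None.
At some moment in a run one of candle_1, candle_2, candle_3, candle_4 may be knocked a few centimetres aside while the robot is not near it.
Once in a run the grip may slacken for a moment while it holds something.
It also fails if it takes over 210 s, if anything falls off the work surface, if the arm or the gripper's body presses on something with over 40 N, if the wrist force passes 120 N, or if a joint passes its speed limit or range.

ROBOT

A 6-joint arm with a two-finger parallel gripper is mounted at the origin on the work surface. World frame = base frame: x ahead of the robot, y to its left, z up, the work surface at z = 0. Lengths are in m, angles in rad, forces in N, time in s.
With the tool pointing down it reaches from about 0.375 to 0.925 m from the base axis. Payload 5.7 kg.
Tool frame: the origin (TCP) lies at the very end of the fingers, on their centre line; the grasp point (between the pads) lies 19 mm behind it; y points along the fingers, x is the direction in which the jaws open and shut, and the axes are right-handed (so a half turn about y gives the same grasp; the last joint's range is limited). The gripper opens to 88 mm and grips with 3 to 60 N. Pads are 20 mm wide; open, the fingers measure 115 mm over their backs; the gripper's body (75 mm by 178 mm) begins 61 mm behind the grasp point.
Start: joints at [0.995, 0.359, 1.51, -0, 1.272, -0.115], TCP at [0.267, 0.537, 0.223] pointing down, gripper open.
Joint ranges: [-2.97, 2.97], [-1.01, 2.36], [0.21, 2.38], [-0.96, 4.11], [0.2, 2.71], [-2.98, 2.98]. Speed limits (rad/s): [2.39, 2.39, 3.14, 3.14, 3.14, 3.14].

INTERFACE

Orientations are given as [roll, pitch, yaw] about the fixed x, y, z axes, in that order (R = Rz(yaw) Ry(pitch) Rx(roll)).
In Python, from workcell import robot gives the robot as it stands.
- The arm moves only by the tool carry_out, never from a script. Its argument "series" is a list of rows, each an object with "claw": the opening in per cent of the stroke, from 0 (shut) to 100 (fully open); "linear": the shift along the tool's x, y, z in m, a list of three; "roll": the turn about the tool's y in rad. In form: [{"claw": claw, "linear": [x, y, z], "roll": roll}, ...]. A call has exactly 5 rows; each row shifts and turns the commanded pose from where the row before left it, along the tool's axes as they then stand; what a row does not reach is not made up. A row lasts 1/12 s, in which the tool goes at most 41.7 mm and 7.16 degrees, less where a joint would pass 70% of its speed; a pose out of reach is approached as far as the arm can. A call is refused whole if a number of a shift passes 0.0417 or a number of a turn 0.125, either way. A call with a gripper value outside its range is refused whole. The fingers move at their own pace and stop on an object; the grip force is fixed at half the most. Time passes only in rows, so rows that do not move let the fingers close, or fill a call up. It gives the time, the measured TCP pose, the force and the opening at its end, in the units of the state.
- robot.state(): the state, without advancing time (a new reading comes with each control period).
- robot.grab_frame(name): name is "scene" or "top"; returns a dict with "color" (480x640x3 uint8, red, green, blue), "mtx" (3x3 intrinsics, pixels), "world_to_cam" (4x4, takes a point from world to camera coordinates). Camera axes: x right, y up, looking along -z (the intrinsics and any distortion apply to the point x, -y, -z); pixel columns grow to the right and rows downward; lengths in m; the calibration is good to about 2 mm. A picture is of the moment at which its call begins. There is no depth.
- robot.job_done(): hands the job in, once; it reports no verdict.
Trained networks look in a picture, given as the dict that the camera call returned (one of the last four; its "shot" number tells which), for a name from the list of things; names that differ only in an ending like _2 or _b are one class to them, and where a whole thing is asked for, a point or a joint stands for the part that bears it (a point fixed in the world has none). Each returns a list of dicts, best first, with "score" (0 to 1); they miss things now and then, are a little off and sometimes report something else, mostly with a low value. They report only what shows in the picture. A call takes as long as a camera call.
- robot.spot_in(name, picture): "box" ([centre column, centre row, width, height] as shares, 0 to 1, of the picture: columns of its width, rows of its height, round what is visible of it).
- robot.outline_of(name, picture): "mask" (480x640 bool, what is visible of it) and "box" ([centre column, centre row, width, height] as shares, 0 to 1, of the picture: columns of its width, rows of its height, round what is visible of it).
The state is a dict: "clock": time; "joint_positions": joint angles; "qd": joint speeds; "joint_torque": joint torques, N m; "ee_pos": TCP position; "tcp_rot": TCP orientation; "contact_force": force on the tool from outside, world axes, zero at the start; "moment": the same for the moment, N m; "finger_gap": finger opening in m.
Only numpy, scipy, OpenCV 4.12 (cv2) and the standard library are available. Lean on these libraries where they do the work, as an engineer would, in place of code of your own. Each camera call takes 0.05 s, during which the arm holds its last target. There are 200 camera calls.

## Working session

There is one attempt and no reset: what is moved stays moved. The work goes in short steps, Python scripts to look and compute and a tool call to move; the robot and the scene stay as the last step left them, time stands still between calls to the robot, and variables do not carry over. Pictures are saved under pics/ and viewed, about 12 in all and at most 16, crops included, and the job is handed in when it is done.

Besides the shell and the picture viewer there is one more tool, called after "Call:" as a command line: name --argument value ..., lists and objects as JSON in quotes. carry_out: Moves the arm, as the interface text tells. Its arguments: {"type":"object","properties":{"series":{"type":"array"}},"required":["series"]}

```bash
ls; mkdir -p pics
cat > h.py <<'E'
import numpy as np, cv2
from workcell import robot
from scipy.spatial.transform import Rotation as R
def px2w(f,u,v,z):
    "pixel -> world point on plane z"
    M=f["world_to_cam"]; K=f["mtx"]
    d=np.linalg.inv(K)@np.array([u,v,1.0]); d=np.array([d[0],-d[1],-d[2]])
    Rm,t=M[:3,:3],M[:3,3]; c=-Rm.T@t; d=Rm.T@d
    return c+d*(z-c[2])/d[2]
def w2px(f,p):
    q=f["world_to_cam"][:3,:3]@np.asarray(p,float)+f["world_to_cam"][:3,3]
    q=f["mtx"]@np.array([q[0],-q[1],-q[2]]); return q[:2]/q[2]
def save(f,name,crop=None,s=1):
    im=f["color"]
    if crop: a,b,c,d=crop; im=im[b:d,a:c]
    cv2.imwrite("pics/"+name,cv2.resize(im[:,:,::-1],None,fx=s,fy=s,interpolation=cv2.INTER_CUBIC))
def st():
    s=robot.state(); print({k:np.round(s[k],4).tolist() for k in("clock","ee_pos","tcp_rot","contact_force","finger_gap","joint_positions")})
E
python3 - <<'E'
from h import *
st()
for n in("scene","top"):
    f=robot.grab_frame(n); save(f,n+"0.png"); print(n,f["mtx"].tolist(),[k for k in f],"cam",np.round(-f["world_to_cam"][:3,:3].T@f["world_to_cam"][:3,3],3))
    for o in "board dark_end pale_end scale console stylus stylus_mat candle_1 ivory_candle tube_mould square_mould scraper brush spray_can spool weigh_button_top".split():
        for r in robot.outline_of(o,f)[:5]:
            if r["score"]<.3: continue
            b=np.array(r["box"])*[640,480,640,480]
            m=r["mask"]; v,u=np.nonzero(m)
            print(o,round(r["score"],2),b.round(0),"ctr@z0",np.round(px2w(f,u.mean(),v.mean(),0)[:2],3))
print(robot.state()["tcp_rot"])
E
```

```text
pics
{'clock': 0.0, 'ee_pos': [0.2664, 0.5368, 0.2218], 'tcp_rot': [-1.5706, 0.0019, 1.11], 'contact_force': [-0.2223, -0.1783, -0.0377], 'finger_gap': 0.0878, 'joint_positions': [0.9949, 0.3595, 1.5115, -0.0, 1.2725, -0.1151]}
scene [[541.3717559391748, 0.0, 321.2094256034434], [0.0, 541.3717559391748, 244.30516518331066], [0.0, 0.0, 1.0]] ['color', 'mtx', 'world_to_cam', 'shot'] cam [0.964 0.587 1.203]
board 0.65 [322. 229. 113. 105.] ctr@z0 [ 0.526 -0.071]
dark_end 0.9 [342. 259.  66.  45.] ctr@z0 [0.535 0.042]
pale_end 0.54 [302. 193.  63.  35.] ctr@z0 [ 0.515 -0.204]
pale_end 0.5 [381. 351.  27.  27.] ctr@z0 [0.589 0.29 ]
scale 0.94 [335. 248. 146. 149.] ctr@z0 [0.553 0.074]
scale 0.4 [234. 184.  47.  65.] ctr@z0 [ 0.661 -0.322]
console 0.86 [235. 186.  50.  71.] ctr@z0 [ 0.662 -0.321]
stylus 0.62 [237. 262.  46.  63.] ctr@z0 [ 0.77  -0.098]
stylus 0.57 [286. 143.  44.  23.] ctr@z0 [ 0.448 -0.36 ]
stylus_mat 0.96 [293. 146.  83.  41.] ctr@z0 [ 0.457 -0.36 ]
candle_1 0.83 [424. 378.  26.  33.] ctr@z0 [0.553 0.396]
candle_1 0.81 [457. 362.  28.  28.] ctr@z0 [0.468 0.407]
candle_1 
[... 2137 characters left out ...]
0.555 -0.044]
tube_mould 0.35 [387. 236.  11.  77.] ctr@z0 [ 0.55  -0.162]
square_mould 0.72 [352. 140.  39.  51.] ctr@z0 [ 0.802 -0.061]
scraper 0.6 [269. 305. 108.  24.] ctr@z0 [0.342 0.191]
scraper 0.34 [515. 217.  44.  27.] ctr@z0 [ 0.605 -0.506]
brush 0.58 [416. 308.  42.  69.] ctr@z0 [ 0.362 -0.237]
brush 0.35 [457. 266.  12.  55.] ctr@z0 [ 0.455 -0.352]
spray_can 0.82 [515. 216.  40.  26.] ctr@z0 [ 0.606 -0.505]
spray_can 0.67 [458. 265.  10.  55.] ctr@z0 [ 0.459 -0.353]
spray_can 0.49 [123. 290.  35.  32.] ctr@z0 [0.38  0.529]
spool 0.84 [123. 291.  35.  29.] ctr@z0 [0.38  0.529]
spool 0.72 [461. 274.  56.  92.] ctr@z0 [ 0.452 -0.357]
[-1.57080556e+00  1.28699875e-04  1.10996826e+00]
```

View pics/scene0.png

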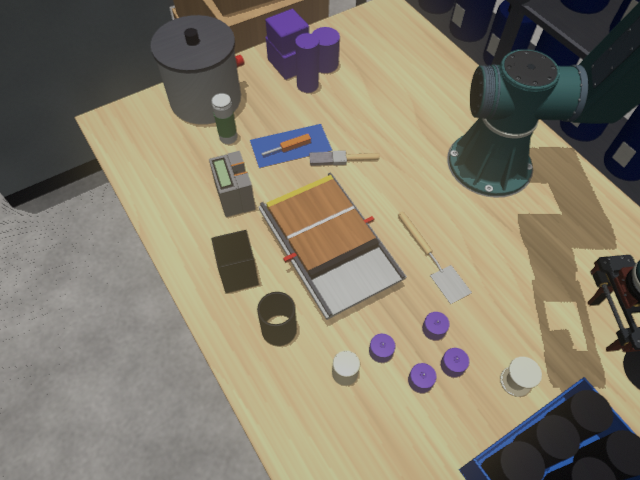

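View pics/top0.png

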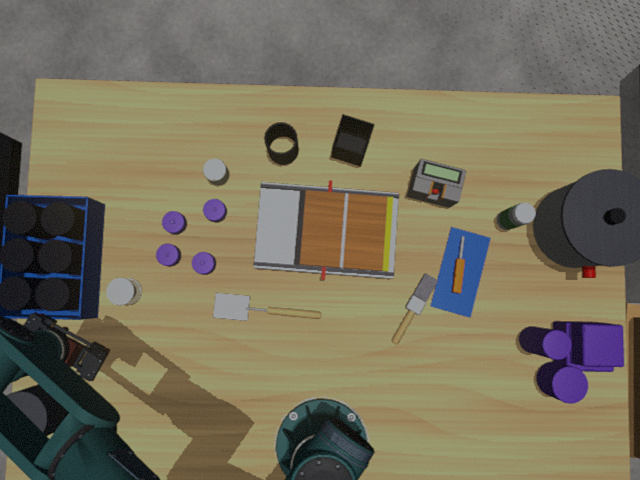

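```bash
cat >> h.py <<'E'
from scipy.optimize import minimize
def hullmask(f,P):
    q=np.array([w2px(f,p) for p in P]); m=np.zeros((480,640),np.uint8)
    h=cv2.convexHull((q*16).astype(np.int32)); cv2.fillConvexPoly(m,h,255,cv2.LINE_AA,4); return m/255.
def cyl(x,y,r,h,z0=0):
    a=np.linspace(0,2*np.pi,24); return [(x+r*np.cos(t),y+r*np.sin(t),z) for t in a for z in(z0,z0+h)]
def box(x,y,yaw,x0,x1,y0,y1,z0,z1):
    c,s=np.cos(yaw),np.sin(yaw); return [(x+c*i-s*j,y+s*i+c*j,k) for i in(x0,x1) for j in(y0,y1) for k in(z0,z1)]
def fit(model,views,p0,step):
    "views: list of (frame, mask)"
    L=lambda p:sum(np.abs(hullmask(f,model(*p))-m).sum()/m.sum() for f,m in views)
    s=[p0]+[np.array(p0)+np.eye(len(p0))[i]*step[i] for i in range(len(p0))]
    r=minimize(L,p0,method="Nelder-Mead",options=dict(initial_simplex=s,xatol=2e-4,fatol=1e-3)); return r.x,r.fun
def purple(f): 
    h=cv2.cvtColor(f["color"],cv2.COLOR_RGB2HSV); return cv2.inRange(h,(120,90,40),(150,255,255))>0
E
python3 - <<'E'
from h import *
F={n:robot.grab_frame(n) for n in("scene","top")}
V=lambda o:[(F[n],robot.outline_of(o,F[n])[0]["mask"]) for n in F]
for o,m,p,s in [("console",lambda x,y,a:box(x,y,a,-.029,.055,-.06,.06,0,.11),[.66,-.29,-.2],[.02,.02,.2]),
  ("stylus_mat",lambda x,y,a:box(x,y,a,-.11,.11,-.055,.055,0,.003),[.455,-.357,-.3+np.pi*0],[.02,.02,.2]),
  ("scale",lambda x,y,a:box(x,y,a,-.112,.112,-.18,.18,0,.055),[.54,0,-.05],[.02,.02,.1])]:
    vs=V(o) if o!="scale" else [(F["scene"],robot.outline_of(o,F["scene"])[0]["mask"]),(F["top"],robot.outline_of(o,F["top"])[1]["mask"])]
    for w in(vs[:1],vs[1:],vs): x,l=fit(m,w,p,s); print(o,np.round(x,4),round(l,2))
# candles by colour
for x,y in[(.455,.31),(.47,.41),(.555,.4),(.592,.295)]:
    out=[]
    for n in F:
        f=F[n]; near=hullmask(f,cyl(x,y,.045,.042))>0
        m=purple(f)&near
        p,l=fit(lambda x,y:cyl(x,y,.029,.042),[(f,m)],[x,y],[.01,.01]); out+=[p.round(4).tolist(),round(l,2)]
    print("candle",out)
# stylus orange handle in top
f=F["top"]; h=cv2.cvtColor(f["color"],cv2.COLOR_RGB2HSV); m=cv2.inRange(h,(5,130,90),(20,255,255)); m[:, :440]=0;m[:,490:]=0;m[:225]=0;m[310:]=0
v,u=np.nonzero(m); W=np.array([px2w(f,a,b,.02)[:2] for a,b in zip(u,v)]); c=W.mean(0); d=np.linalg.svd(W-c)[2][0]; t=(W-c)@d; print("handle",len(u),c,d,np.ptp(t))
# tabs + white line
r=(cv2.inRange(h,(0,150,80),(5,255,255))|cv2.inRange(h,(174,150,80),(180,255,255))); r[:170]=0;r[290:]=0;r[:,:300]=0;r[:,360:]=0
n,_,s,cc=cv2.connectedComponentsWithStats(r)
for i in range(1,n):
    if s[i,4]>5: print("tab",s[i],cc[i],px2w(f,*cc[i],.055))
save(f,"top_scale.png",(240,150,480,300),3.3)
E
```

```text
console [ 0.6638 -0.2763 -0.2653] 0.07
console [ 0.6641 -0.2722 -0.2414] 0.11
console [ 0.665  -0.2734 -0.2593] 0.18
stylus_mat [ 0.4512 -0.3578 -0.2481] 0.35
stylus_mat [ 0.4526 -0.3568 -0.262 ] 0.21
stylus_mat [ 0.4521 -0.3568 -0.2534] 0.56Traceback (most recent call last):
  File "<stdin>", line 7, in <module>
IndexError: list index out of range
```

Run:
```python
from h import *
F={n:robot.grab_frame(n) for n in("scene","top")}
for n in F:
    f=F[n]; r=max(robot.outline_of("scale",f),key=lambda r:r["mask"].sum())
    x,l=fit(lambda x,y,a:box(x,y,a,-.112,.112,-.18,.18,0,.055),[(f,r["mask"])],[.54,0,-.05],[.02,.02,.1]); print("scale",np.round(x,4),round(l,2))
for x,y in[(.455,.31),(.47,.41),(.555,.4),(.592,.295)]:
    out=[]
    for n in F:
        f=F[n]; near=hullmask(f,cyl(x,y,.045,.042))>0
        m=purple(f)&near
        p,l=fit(lambda x,y:cyl(x,y,.029,.042),[(f,m)],[x,y],[.01,.01]); out+=[p.round(4).tolist(),round(l,2)]
    print("candle",out)
f=F["top"]; h=cv2.cvtColor(f["color"],cv2.COLOR_RGB2HSV); m=cv2.inRange(h,(5,130,90),(20,255,255)); m[:, :440]=0;m[:,490:]=0;m[:225]=0;m[310:]=0
v,u=np.nonzero(m); W=np.array([px2w(f,a,b,.02)[:2] for a,b in zip(u,v)]); c=W.mean(0); d=np.linalg.svd(W-c)[2][0]; t=(W-c)@d; print("handle",len(u),c,d,np.ptp(t))
r=(cv2.inRange(h,(0,150,80),(5,255,255))|cv2.inRange(h,(174,150,80),(180,255,255))); r[:170]=0;r[290:]=0;r[:,:300]=0;r[:,360:]=0
n,_,s,cc=cv2.connectedComponentsWithStats(r)
for i in range(1,n):
    if s[i,4]>5: print("tab",s[i],cc[i],px2w(f,*cc[i],.055))
w=cv2.inRange(h,(0,0,150),(180,60,255)); 
L=[]
for row in range(198,266):
    u=np.nonzero(w[row,335:356])[0]
    if len(u): L.append((u.mean()+335,row))
L=np.array(L); k=np.polyfit(L[:,1],L[:,0],1); res=L[:,0]-np.polyval(k,L[:,1]); L=L[abs(res)<1]; k=np.polyfit(L[:,1],L[:,0],1)
for row in(200,230,260): print("line",px2w(f,np.polyval(k,row),row,.074))
save(f,"top_scale.png",(240,150,480,300),3.3)
```

```text
scale [ 0.5404 -0.0144 -0.0606] 1.87
scale [ 0.5513  0.0028 -0.0496] 1.52
candle [[0.4422, 0.3086], np.float64(0.65), [0.4571, 0.3157], np.float64(0.3)]
candle [[0.4668, 0.4068], np.float64(0.59), [0.4779, 0.4138], np.float64(0.36)]
candle [[0.5505, 0.3929], np.float64(0.53), [0.5615, 0.3974], np.float64(0.4)]
candle [[0.5868, 0.2862], np.float64(0.57), [0.5954, 0.2934], np.float64(0.34)]
handle 270 [ 0.44118079 -0.34767382] [-0.99404442  0.10897563] 0.08910971505259829
tab [328 181   4  11  33] [329.81818182 186.06060606] [ 0.66274497 -0.00504571  0.055     ]
tab [322 267   4  13  35] [323.14285714 272.85714286] [0.43789843 0.00665655 0.055     ]
line [ 0.6243539  -0.04642218  0.074     ]
line [ 0.54717261 -0.04227025  0.074     ]
line [ 0.47080715 -0.03816222  0.074     ]
```

View pics/top_scale.png

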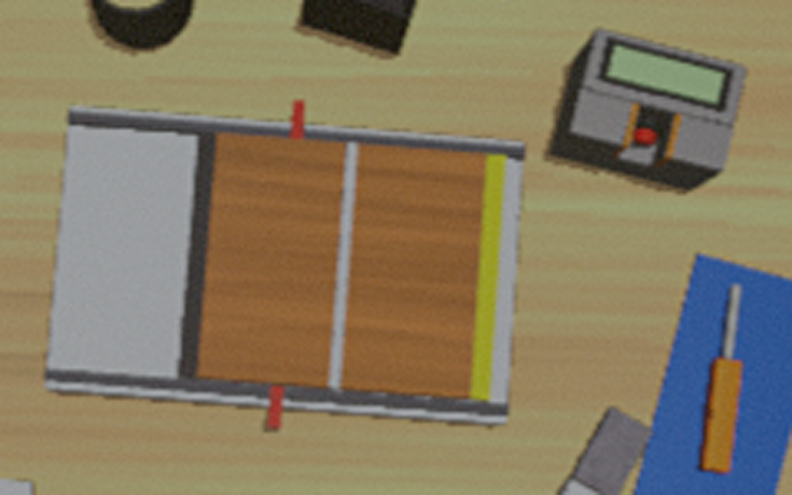

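Call:
carry_out --series '[{"claw": 0, "linear": [0, 0, 0], "roll": 0.1162}, {"claw": 0, "linear": [0, 0, 0], "roll": 0.1162}, {"claw": 0, "linear": [0, 0, 0], "roll": 0.1162}, {"claw": 0, "linear": [0, 0, 0], "roll": 0.1162}, {"claw": 0, "linear": [0, 0, 0], "roll": 0.1162}]'

```text
clock: 2.72
ee_pos: [0.2668, 0.5374, 0.2226]
tcp_rot: [-1.571, 0.0, 0.523]
contact_force: [-0.7, 0.0, 0.2]
finger_gap: 0.0578
```

Call:
carry_out --series '[{"claw": 0, "linear": [0, 0, 0], "roll": 0.1162}, {"claw": 0, "linear": [0, 0, 0], "roll": 0.1162}, {"claw": 0, "linear": [0, 0, 0], "roll": 0.1162}, {"claw": 0, "linear": [0, 0, 0], "roll": 0.1162}, {"claw": 0, "linear": [0, 0, 0], "roll": 0.1162}]'

```text
clock: 3.13
ee_pos: [0.2668, 0.5374, 0.2226]
tcp_rot: [-1.571, 0.0, -0.058]
contact_force: [-0.2, -0.2, -0.4]
finger_gap: 0.0248
```

Call:
carry_out --series '[{"claw": 0, "linear": [0.02, 0, -0.026], "roll": 0}, {"claw": 0, "linear": [0.02, 0, -0.026], "roll": 0}, {"claw": 0, "linear": [0.02, 0, -0.026], "roll": 0}, {"claw": 0, "linear": [0.02, 0, -0.026], "roll": 0}, {"claw": 0, "linear": [0.02, 0, -0.026], "roll": 0}]'

```text
clock: 3.55
ee_pos: [0.3605, 0.4012, 0.2227]
tcp_rot: [-1.571, -0.0, -0.051]
contact_force: [0.9, 0.3, -0.4]
finger_gap: 0.0008
```

Call:
carry_out --series '[{"claw": 0, "linear": [0.02, 0, -0.026], "roll": 0}, {"claw": 0, "linear": [0.02, 0, -0.026], "roll": 0}, {"claw": 0, "linear": [0.02, 0, -0.026], "roll": 0}, {"claw": 0, "linear": [0.02, 0, -0.026], "roll": 0}, {"claw": 0, "linear": [0.02, 0, -0.026], "roll": 0}]'

```text
clock: 3.97
ee_pos: [0.4537, 0.266, 0.2228]
tcp_rot: [-1.571, -0.0, -0.052]
contact_force: [-0.5, -0.3, 0.0]
finger_gap: 0.0002
```

Call:
carry_out --series '[{"claw": 0, "linear": [0.02, 0.01, -0.026], "roll": 0}, {"claw": 0, "linear": [0.02, 0.02, -0.026], "roll": 0}, {"claw": 0, "linear": [0.02, 0.02, -0.026], "roll": 0}, {"claw": 0, "linear": [0.02, 0.02, -0.026], "roll": 0}, {"claw": 0, "linear": [0.01, 0.02, -0.026], "roll": 0}]'

```text
clock: 4.38
ee_pos: [0.5389, 0.1313, 0.1323]
tcp_rot: [-1.571, -0.003, -0.052]
contact_force: [0.8, -0.6, 0.0]
finger_gap: 0.0003
```

Call:
carry_out --series '[{"claw": 0, "linear": [0.008, 0.02, 0], "roll": 0}, {"claw": 0, "linear": [0.008, 0.02, 0], "roll": 0}, {"claw": 0, "linear": [0, 0.02, 0], "roll": 0}, {"claw": 0, "linear": [0, 0.012, 0], "roll": 0}, {"claw": 0, "linear": [0, 0, -0.01], "roll": 0}]'

```text
clock: 4.8
ee_pos: [0.5498, 0.1224, 0.0581]
tcp_rot: [-1.571, 0.004, -0.051]
contact_force: [-0.6, -0.4, -0.1]
finger_gap: 0.0007
```

Call:
carry_out --series '[{"claw": 0, "linear": [0, 0, -0.01], "roll": 0}, {"claw": 0, "linear": [0, 0, -0.01], "roll": 0}, {"claw": 0, "linear": [0, 0, -0.004], "roll": 0}, {"claw": 0, "linear": [0, 0, -0.004], "roll": 0}, {"claw": 0, "linear": [0, 0, -0.003], "roll": 0}]'

```text
clock: 5.22
ee_pos: [0.5506, 0.0903, 0.0616]
tcp_rot: [-1.571, -0.002, -0.053]
contact_force: [-0.2, -0.9, -0.1]
finger_gap: 0.0006
```

Call:
carry_out --series '[{"claw": 0, "linear": [0, 0, -0.001], "roll": 0}, {"claw": 0, "linear": [0, 0, -0.002], "roll": 0}, {"claw": 0, "linear": [0, 0, -0.001], "roll": 0}, {"claw": 0, "linear": [0, 0, -0.001], "roll": 0}, {"claw": 0, "linear": [0, 0, 0], "roll": 0}]'

```text
clock: 5.63
ee_pos: [0.5503, 0.0872, 0.0612]
tcp_rot: [-1.569, -0.001, -0.052]
contact_force: [-0.1, 4.9, 4.0]
finger_gap: 0.0005
```

Call:
carry_out --series '[{"claw": 0, "linear": [0, 0, -0.001], "roll": 0}, {"claw": 0, "linear": [0, 0, -0.001], "roll": 0}, {"claw": 0, "linear": [0, 0, -0.001], "roll": 0}, {"claw": 0, "linear": [0, 0, -0.001], "roll": 0}, {"claw": 0, "linear": [0, 0, 0], "roll": 0}]'

```text
clock: 6.05
ee_pos: [0.5501, 0.0834, 0.0612]
tcp_rot: [-1.569, -0.001, -0.052]
contact_force: [0.6, 5.1, 3.0]
finger_gap: 0.0006
```

Call:
carry_out --series '[{"claw": 0, "linear": [0, 0, 0.006], "roll": 0}, {"claw": 0, "linear": [0, 0, 0.015], "roll": 0}, {"claw": 0, "linear": [0, -0.02, 0], "roll": 0}, {"claw": 0, "linear": [0, -0.03, 0], "roll": 0}, {"claw": 0, "linear": [0, -0.02, 0], "roll": 0}]'

```text
clock: 6.47
ee_pos: [0.5506, 0.1036, 0.1319]
tcp_rot: [-1.571, 0.0, -0.051]
contact_force: [-0.1, -0.2, -0.1]
finger_gap: 0.0003
```

Call:
carry_out --series '[{"claw": 0, "linear": [0, 0, -0.03], "roll": 0}, {"claw": 0, "linear": [0, 0, -0.03], "roll": 0}, {"claw": 0, "linear": [0, 0, -0.03], "roll": 0}, {"claw": 0, "linear": [0, 0, -0.03], "roll": 0}, {"claw": 0, "linear": [0, 0, -0.03], "roll": 0}]'

```text
clock: 6.88
ee_pos: [0.5424, -0.0477, 0.1307]
tcp_rot: [-1.571, 0.0, -0.051]
contact_force: [0.0, -0.9, -0.5]
finger_gap: 0.0006
```

Call:
carry_out --series '[{"claw": 0, "linear": [0, 0, -0.03], "roll": 0}, {"claw": 0, "linear": [0, 0, -0.03], "roll": 0}, {"claw": 0, "linear": [0, 0, -0.03], "roll": 0}, {"claw": 0, "linear": [0, 0, -0.035], "roll": 0}, {"claw": 0, "linear": [0, 0, -0.03], "roll": 0}]'

```text
clock: 7.3
ee_pos: [0.5344, -0.2033, 0.1306]
tcp_rot: [-1.572, 0.0, -0.052]
contact_force: [0.2, 0.6, 0.6]
finger_gap: 0.0002
```

Call:
carry_out --series '[{"claw": 0, "linear": [0, 0.02, 0], "roll": 0}, {"claw": 0, "linear": [0, 0.025, 0], "roll": 0}, {"claw": 0, "linear": [0, 0.018, 0], "roll": 0}, {"claw": 0, "linear": [0, 0.008, 0], "roll": 0}, {"claw": 0, "linear": [0, 0, 0.01], "roll": 0}]'

```text
clock: 7.72
ee_pos: [0.5342, -0.1918, 0.0578]
tcp_rot: [-1.57, 0.003, -0.053]
contact_force: [-0.1, 0.2, 0.1]
finger_gap: 0.0005
```

Call:
carry_out --series '[{"claw": 0, "linear": [0, 0, 0.004], "roll": 0}, {"claw": 0, "linear": [0, 0, 0.004], "roll": 0}, {"claw": 0, "linear": [0, 0, 0.003], "roll": 0}, {"claw": 0, "linear": [0, 0, 0.003], "roll": 0}, {"claw": 0, "linear": [0, 0, 0.003], "roll": 0}]'

```text
clock: 8.13
ee_pos: [0.5373, -0.1754, 0.0609]
tcp_rot: [-1.573, -0.003, -0.051]
contact_force: [-0.4, -5.6, 2.3]
finger_gap: 0.0002
```

Call:
carry_out --series '[{"claw": 0, "linear": [0, 0, 0.003], "roll": 0}, {"claw": 0, "linear": [0, 0, 0.003], "roll": 0}, {"claw": 0, "linear": [0, 0, 0.003], "roll": 0}, {"claw": 0, "linear": [0, 0, 0.003], "roll": 0}, {"claw": 0, "linear": [0, 0, 0.003], "roll": 0}]'

```text
clock: 8.55
ee_pos: [0.5383, -0.1611, 0.0609]
tcp_rot: [-1.574, -0.003, -0.052]
contact_force: [0.8, -6.2, 2.5]
finger_gap: 0.0005
```

Call:
carry_out --series '[{"claw": 0, "linear": [0, 0, 0.003], "roll": 0}, {"claw": 0, "linear": [0, 0, 0.003], "roll": 0}, {"claw": 0, "linear": [0, 0, 0.002], "roll": 0}, {"claw": 0, "linear": [0, 0, 0.002], "roll": 0}, {"claw": 0, "linear": [0, 0, 0], "roll": 0}]'

```text
clock: 8.97
ee_pos: [0.5388, -0.1507, 0.0609]
tcp_rot: [-1.573, -0.003, -0.052]
contact_force: [0.2, -4.4, 3.3]
finger_gap: 0.0007
```

Call:
carry_out --series '[{"claw": 0, "linear": [0, 0, 0.003], "roll": 0}, {"claw": 0, "linear": [0, 0, 0.003], "roll": 0}, {"claw": 0, "linear": [0, 0, 0.003], "roll": 0}, {"claw": 0, "linear": [0, 0, 0.003], "roll": 0}, {"claw": 0, "linear": [0, 0, 0.003], "roll": 0}]'

```text
clock: 9.38
ee_pos: [0.5397, -0.1362, 0.0609]
tcp_rot: [-1.574, -0.003, -0.052]
contact_force: [0.6, -7.7, 5.2]
finger_gap: 0.0006
```

Call:
carry_out --series '[{"claw": 0, "linear": [0, 0, 0.002], "roll": 0}, {"claw": 0, "linear": [0, 0, 0.001], "roll": 0}, {"claw": 0, "linear": [0, 0, 0], "roll": 0}, {"claw": 0, "linear": [0, 0, 0], "roll": 0}, {"claw": 0, "linear": [0, 0, 0], "roll": 0}]'

```text
clock: 9.8
ee_pos: [0.5398, -0.1329, 0.0608]
tcp_rot: [-1.573, -0.003, -0.052]
contact_force: [-0.7, -5.8, 5.0]
finger_gap: 0.0004
```

Run:
```python
from h import *
f=robot.grab_frame("scene"); save(f,"sc1.png",(240,160,420,320),4)
f=robot.grab_frame("top"); save(f,"top1.png",(245,160,415,300),4.4)
```

```text
(no output)
```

View pics/sc1.png

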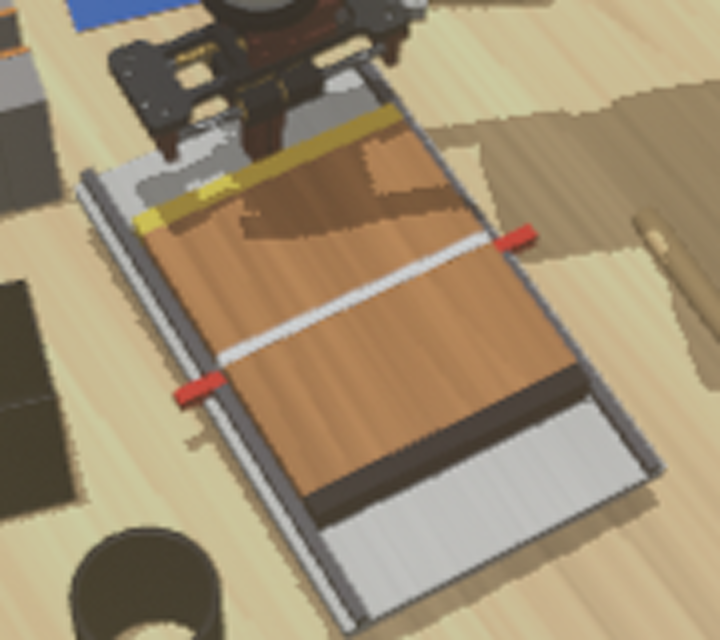

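View pics/top1.png

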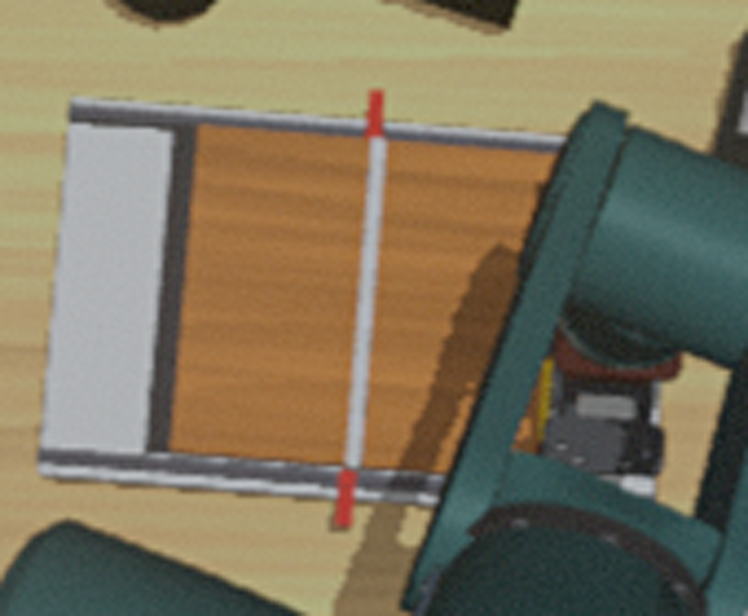

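```bash
cat >> h.py <<'E'
def offset(f,lo=-.08,hi=.02):
    "white line minus tab line along scale y (m); subpixel by intensity-weighted profile"
    h=cv2.cvtColor(f["color"],cv2.COLOR_RGB2HSV).astype(int)
    sat=255-h[...,1]; red=((h[...,0]<6)|(h[...,0]>173))*(h[...,1]>120)*(h[...,2]>60)
    T=[]
    for sx in(.112,-.112):
        u,v=w2px(f,(.550+.9986*sx,.001-.052*sx,.055)); yy,xx=np.mgrid[int(v)-8:int(v)+9,int(u)-7:int(u)+8]
        w=red[yy,xx]*1.0; 
        T.append(px2w(f,(xx*w).sum()/w.sum(),(yy*w).sum()/w.sum(),.055)[:2])
    T=np.array(T); d=(T[0]-T[1])/np.linalg.norm(T[0]-T[1]); n=np.array([-d[1],d[0]]); O=T.mean(0); o=[]
    for sx in np.arange(-.08,.081,.005):
        t=np.arange(-.014,.0141,.0005)
        q=np.array([w2px(f,[*(O+d*sx+n*k),.074]) for k in t]).astype(np.float32)
        p=cv2.remap((h[...,2]-h[...,1]).astype(np.float32),q[:,:1],q[:,1:],cv2.INTER_LINEAR)[:,0]
        w=np.clip(p-(p.max()+p.min())/2,0,None); o.append((w*t).sum()/w.sum())
    return O,np.arctan2(d[1],d[0]),np.median(o),np.std(o)
E
python3 - <<'E'
from h import *
for n in("top","scene"): print(n,offset(robot.grab_frame(n)))
E
```

```text
top (array([0.5511715 , 0.00071688]), np.float64(-0.052361406438364004), np.float64(-0.0026153364564090948), np.float64(0.00021684384493514126))
scene (array([ 0.54687782, -0.00180592]), np.float64(-0.05464954232409293), np.float64(-0.001001119455332003), np.float64(0.00018750810580384842))
```

Call:
carry_out --series '[{"claw": 0, "linear": [0, 0, 0.001], "roll": 0}, {"claw": 0, "linear": [0, 0, 0.001], "roll": 0}, {"claw": 0, "linear": [0, 0, 0.0006], "roll": 0}, {"claw": 0, "linear": [0, 0, 0], "roll": 0}, {"claw": 0, "linear": [0, 0, 0], "roll": 0}]'

```text
clock: 10.42
ee_pos: [0.54, -0.1305, 0.0608]
tcp_rot: [-1.573, -0.003, -0.052]
contact_force: [0.1, -5.9, 4.5]
finger_gap: 0.0002
```

Run:
```python
from h import *
for n in("top","scene"): print(n,offset(robot.grab_frame(n)))
```

```text
top (array([0.55128563, 0.00069962]), np.float64(-0.05233601874133681), np.float64(-0.0002689341616144823), np.float64(0.00018090123975916504))
scene (array([ 0.54703453, -0.00179457]), np.float64(-0.054474179742746355), np.float64(0.0013769662418594566), np.float64(0.00018863729582759846))
```

Call:
carry_out --series '[{"claw": 0, "linear": [0, 0, -0.006], "roll": 0}, {"claw": 0, "linear": [0, 0, -0.018], "roll": 0}, {"claw": 0, "linear": [0, -0.03, 0], "roll": 0}, {"claw": 0, "linear": [0, -0.035, 0], "roll": 0}, {"claw": 0, "linear": [0, -0.025, 0], "roll": 0}]'

```text
clock: 10.93
ee_pos: [0.537, -0.1529, 0.1513]
tcp_rot: [-1.57, 0.0, -0.053]
contact_force: [1.2, -0.9, 0.2]
finger_gap: 0.0002
```

Call:
carry_out --series '[{"claw": 60, "linear": [-0.011, 0, -0.028], "roll": 0}, {"claw": 60, "linear": [-0.011, 0, -0.028], "roll": 0}, {"claw": 60, "linear": [-0.011, 0, -0.028], "roll": 0}, {"claw": 60, "linear": [-0.011, 0, -0.028], "roll": 0}, {"claw": 60, "linear": [-0.011, 0, -0.028], "roll": 0}]'

```text
clock: 11.35
ee_pos: [0.4741, -0.2904, 0.1497]
tcp_rot: [-1.57, 0.0, -0.052]
contact_force: [0.3, -0.1, 1.4]
finger_gap: 0.0306
```

Call:
carry_out --series '[{"claw": 60, "linear": [-0.011, 0, -0.028], "roll": 0}, {"claw": 60, "linear": [-0.011, 0, -0.028], "roll": 0}, {"claw": 60, "linear": [0, 0, 0], "roll": 0.125}, {"claw": 60, "linear": [0, 0, 0], "roll": 0.125}, {"claw": 60, "linear": [0, 0, 0], "roll": 0.125}]'

```text
clock: 11.77
ee_pos: [0.4494, -0.3448, 0.1494]
tcp_rot: [-1.57, 0.001, -0.435]
contact_force: [0.2, -0.5, -0.0]
finger_gap: 0.0523
```

Call:
carry_out --series '[{"claw": 60, "linear": [0, 0, 0], "roll": 0.125}, {"claw": 60, "linear": [0, 0, 0], "roll": 0.125}, {"claw": 60, "linear": [0, 0, 0], "roll": 0.125}, {"claw": 60, "linear": [0, 0, 0], "roll": 0.125}, {"claw": 60, "linear": [0, 0, 0], "roll": 0.125}]'

```text
clock: 12.18
ee_pos: [0.4499, -0.344, 0.1494]
tcp_rot: [-1.57, 0.001, -1.058]
contact_force: [-0.5, 0.1, -0.4]
finger_gap: 0.0527
```

Call:
carry_out --series '[{"claw": 60, "linear": [0, 0, 0], "roll": 0.125}, {"claw": 60, "linear": [0, 0, 0], "roll": 0.125}, {"claw": 60, "linear": [0, 0, 0], "roll": 0.125}, {"claw": 60, "linear": [0, 0, 0], "roll": 0.125}, {"claw": 60, "linear": [0, 0, 0], "roll": 0.125}]'

```text
clock: 12.6
ee_pos: [0.4499, -0.344, 0.1494]
tcp_rot: [-1.571, 0.001, -1.683]
contact_force: [0.7, 0.3, 0.7]
finger_gap: 0.0526
```

Run:
```python
from h import *
st()
f=robot.grab_frame("top"); print(offset(f))
f=robot.grab_frame("scene"); save(f,"sc2.png",(200,80,400,230),4)
for r in robot.outline_of("stylus_tip",f)[:2]: print(r["score"],r["box"])
```

```text
{'clock': 12.6, 'ee_pos': [0.4499, -0.344, 0.1494], 'tcp_rot': [-1.5714, 0.0015, -1.6834], 'contact_force': [0.7268, 0.2951, 0.6631], 'finger_gap': 0.0526, 'joint_positions': [-0.7753, 0.3881, 1.6675, 0.0009, 1.0873, 0.9077]}
(array([0.55131514, 0.00076262]), np.float64(-0.052911447031130134), np.float64(-0.00033543561412949593), np.float64(0.00016060016782004798))
0.61 [0.6623, 0.7914, 0.0358, 0.0694]
0.6 [0.446, 0.2973, 0.0792, 0.0546]
```

View pics/sc2.png

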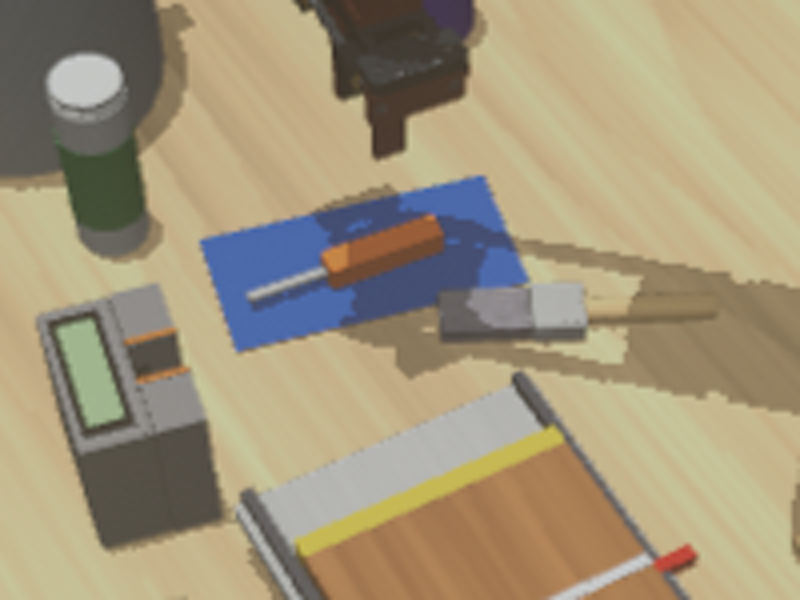

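Run:
```python
from h import *
f=robot.grab_frame("scene")
print(px2w(f,295.5,142,.018),px2w(f,262.5,154.2,.014))
h=cv2.cvtColor(f["color"],cv2.COLOR_RGB2HSV); m=cv2.inRange(h,(5,130,60),(20,255,255)); m[:125]=0;m[155:]=0;m[:,:275]=0;m[:,315:]=0
x,l=fit(lambda x,y,a:box(x,y,a,-.045,.045,-.011,.011,.003,.025),[(f,m>0)],[.441,-.348,-.109],[.01,.01,.1]); print(x,l)
f=robot.grab_frame("top"); print(w2px(f,(.441,-.348,.02)))
```

```text
[ 0.44088065 -0.34719673  0.018     ] [ 0.54301914 -0.36036046  0.014     ]
[ 0.44079893 -0.35020734  0.06309005] 0.5742319599904739
[458.24790294 275.50393619]
```

Call:
carry_out --series '[{"claw": 60, "linear": [0.005, 0.03, 0.001], "roll": 0}, {"claw": 60, "linear": [0, 0.03, 0], "roll": 0}, {"claw": 60, "linear": [0, 0.03, 0], "roll": 0}, {"claw": 60, "linear": [0, 0.03, 0], "roll": 0}, {"claw": 60, "linear": [0, 0.015, 0], "roll": 0}]'

```text
clock: 13.27
ee_pos: [0.4491, -0.3483, 0.0116]
tcp_rot: [-1.574, 0.003, -1.674]
contact_force: [-0.6, 0.4, -0.8]
finger_gap: 0.0525
```

Call:
carry_out --series '[{"claw": 60, "linear": [0, 0.007, 0], "roll": 0}, {"claw": 10, "linear": [0, 0, 0], "roll": 0}, {"claw": 10, "linear": [0, 0, 0], "roll": 0}, {"claw": 10, "linear": [0, 0, 0], "roll": 0}, {"claw": 10, "linear": [0, 0, 0], "roll": 0}]'

```text
clock: 13.68
ee_pos: [0.4516, -0.3507, 0.0091]
tcp_rot: [-1.569, -0.002, -1.677]
contact_force: [0.6, 0.6, 0.4]
finger_gap: 0.0293
```

Call:
carry_out --series '[{"claw": 10, "linear": [0, 0, 0], "roll": 0}, {"claw": 10, "linear": [0, 0, 0], "roll": 0}, {"claw": 10, "linear": [0, 0, 0], "roll": 0}, {"claw": 10, "linear": [0, 0, 0], "roll": 0}, {"claw": 10, "linear": [0, 0, 0], "roll": 0}]'

```text
clock: 14.1
ee_pos: [0.4513, -0.3504, 0.0089]
tcp_rot: [-1.569, -0.001, -1.677]
contact_force: [0.2, 0.4, 6.8]
finger_gap: 0.0218
```

Call:
carry_out --series '[{"claw": 10, "linear": [0, -0.015, 0], "roll": 0}, {"claw": 10, "linear": [0, -0.03, 0], "roll": 0}, {"claw": 10, "linear": [0, -0.035, 0], "roll": 0.05}, {"claw": 10, "linear": [0, -0.03, 0], "roll": 0.05}, {"claw": 10, "linear": [-0.02, 0, 0.004], "roll": 0.05}]'

```text
clock: 14.52
ee_pos: [0.4616, -0.3365, 0.1241]
tcp_rot: [-1.56, -0.007, -1.831]
contact_force: [0.8, -0.6, -0.7]
finger_gap: 0.0216
```

Call:
carry_out --series '[{"claw": 10, "linear": [-0.022, 0, 0.004], "roll": 0}, {"claw": 10, "linear": [-0.022, 0, 0.004], "roll": 0}, {"claw": 10, "linear": [-0.022, 0, 0.004], "roll": 0}, {"claw": 10, "linear": [-0.022, 0, 0.004], "roll": 0}, {"claw": 10, "linear": [-0.02, 0, 0.004], "roll": 0}]'

```text
clock: 14.93
ee_pos: [0.5056, -0.2304, 0.118]
tcp_rot: [-1.571, -0.0, -1.827]
contact_force: [0.6, -0.6, -0.0]
finger_gap: 0.0215
```

Call:
carry_out --series '[{"claw": 10, "linear": [0, 0.02, 0], "roll": 0}, {"claw": 10, "linear": [0, 0.02, 0], "roll": 0}, {"claw": 10, "linear": [0, 0.01, 0], "roll": 0}, {"claw": 10, "linear": [0, 0, 0], "roll": 0}, {"claw": 10, "linear": [0, 0, 0], "roll": 0}]'

```text
clock: 15.35
ee_pos: [0.5049, -0.2316, 0.0675]
tcp_rot: [-1.572, 0.0, -1.827]
contact_force: [-0.6, -0.2, -0.1]
finger_gap: 0.0219
```

Run:
```python
from h import *
st()
f=robot.grab_frame("scene"); g=robot.grab_frame("top")
a=cv2.resize(f["color"][130:230,200:320],None,fx=3.3,fy=3.3,interpolation=2); b=cv2.resize(g["color"][155:255,400:520],None,fx=3.3,fy=3.3,interpolation=2)
im=np.hstack([a,b])
# predicted mouth (green) in both
c=np.array([.665,-.2735]); e=np.array([np.cos(-.257),np.sin(-.257)])
for F,ox,oy,sx in((f,200,130,0),(g,400,155,a.shape[1])):
    for p in((*(c-.029*e),.075),(*(c-.029*e),.11)):
        u,v=w2px(F,p); cv2.circle(im,(int((u-ox+.5)*3.3+sx),int((v-oy+.5)*3.3)),3,(0,255,0),-1)
cv2.imwrite("pics/tip1.png",im[:,:,::-1])
```

```text
{'clock': 15.35, 'ee_pos': [0.5049, -0.2316, 0.0675], 'tcp_rot': [-1.5721, 0.0003, -1.8273], 'contact_force': [-0.5652, -0.1735, -0.1085], 'finger_gap': 0.0219, 'joint_positions': [-0.5543, 0.4829, 1.7642, -0.0002, 0.8959, 1.273]}
```

View pics/tip1.png

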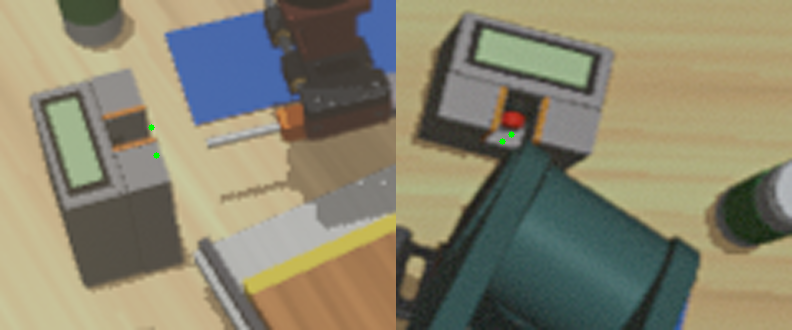

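Run:
```python
from h import *
f=robot.grab_frame("scene")
print(w2px(f,(.5955,-.2554,.0725)),px2w(f,263,173.3,.0725))
# slot mid front from scene & top at z=.11
print(px2w(f,200+150/3.3-.5,130+122/3.3-.5,.11)); g=robot.grab_frame("top"); print(px2w(g,400+(515-396)/3.3-.5,155+135/3.3-.5,.11))
```

```text
[262.77949864 173.37693582] [ 0.59487675 -0.25531917  0.0725    ]
[ 0.63572718 -0.27157233  0.11      ]
[ 0.63638934 -0.26903973  0.11      ]
```

Call:
carry_out --series '[{"claw": 10, "linear": [0.004, -0.0025, 0.01], "roll": 0}, {"claw": 10, "linear": [0, 0, 0.012], "roll": 0}, {"claw": 10, "linear": [0, 0, 0.01], "roll": 0}, {"claw": 10, "linear": [0, 0, 0.008], "roll": 0}, {"claw": 10, "linear": [0, 0, 0.005], "roll": 0}]'

```text
clock: 15.97
ee_pos: [0.5492, -0.2475, 0.0706]
tcp_rot: [-1.569, -0.0, -1.827]
contact_force: [-0.2, -0.5, -1.3]
finger_gap: 0.0217
```

Call:
carry_out --series '[{"claw": 10, "linear": [0, 0, 0.004], "roll": 0}, {"claw": 10, "linear": [0, 0, 0.003], "roll": 0}, {"claw": 10, "linear": [0, 0, 0.003], "roll": 0}, {"claw": 10, "linear": [0, 0, 0.001], "roll": 0}, {"claw": 10, "linear": [0, 0, 0], "roll": 0}]'

```text
clock: 16.38
ee_pos: [0.5577, -0.2494, 0.0698]
tcp_rot: [-1.573, 0.0, -1.827]
contact_force: [-1.9, 0.2, -0.6]
finger_gap: 0.0222
```

Call:
carry_out --series '[{"claw": 10, "linear": [0, 0, 0.002], "roll": 0}, {"claw": 10, "linear": [0, 0, 0.002], "roll": 0}, {"claw": 10, "linear": [0, 0, 0.002], "roll": 0}, {"claw": 10, "linear": [0, 0, 0], "roll": 0}, {"claw": 10, "linear": [0, 0, 0], "roll": 0}]'

```text
clock: 16.8
ee_pos: [0.5622, -0.2503, 0.0697]
tcp_rot: [-1.575, 0.001, -1.827]
contact_force: [-6.4, 2.1, 1.4]
finger_gap: 0.0222
```

Call:
carry_out --series '[{"claw": 10, "linear": [0, 0, 0.001], "roll": 0}, {"claw": 10, "linear": [0, 0, 0], "roll": 0}, {"claw": 10, "linear": [0, 0, 0], "roll": 0}, {"claw": 10, "linear": [0, 0, 0], "roll": 0}, {"claw": 10, "linear": [0, 0, 0], "roll": 0}]'

```text
clock: 17.22
ee_pos: [0.5623, -0.2503, 0.0696]
tcp_rot: [-1.577, 0.001, -1.827]
contact_force: [-8.4, 1.5, 3.2]
finger_gap: 0.0214
```

Call:
carry_out --series '[{"claw": 10, "linear": [0, 0, -0.01], "roll": 0}, {"claw": 10, "linear": [0, 0, -0.015], "roll": 0}, {"claw": 10, "linear": [0, 0, -0.02], "roll": 0}, {"claw": 10, "linear": [0, 0, -0.015], "roll": 0}, {"claw": 10, "linear": [0, 0, 0], "roll": 0}]'

```text
clock: 17.63
ee_pos: [0.5046, -0.2351, 0.0701]
tcp_rot: [-1.573, 0.001, -1.827]
contact_force: [-0.9, 0.8, -1.2]
finger_gap: 0.0219
```

Call:
carry_out --series '[{"claw": 10, "linear": [0, -0.025, -0.012], "roll": 0}, {"claw": 10, "linear": [0.018, -0.025, -0.012], "roll": 0}, {"claw": 10, "linear": [0.024, 0, 0], "roll": 0}, {"claw": 10, "linear": [0.024, 0, 0], "roll": 0}, {"claw": 10, "linear": [0.024, 0, 0], "roll": 0}]'

```text
clock: 18.05
ee_pos: [0.4629, -0.3194, 0.1216]
tcp_rot: [-1.566, -0.002, -1.827]
contact_force: [0.8, 0.1, -0.7]
finger_gap: 0.0218
```

Call:
carry_out --series '[{"claw": 10, "linear": [0.024, 0, 0], "roll": 0}, {"claw": 10, "linear": [0.017, 0, 0], "roll": 0}, {"claw": 10, "linear": [0, 0.03, 0], "roll": 0}, {"claw": 10, "linear": [0, 0.03, 0], "roll": 0}, {"claw": 10, "linear": [0, 0.025, 0], "roll": 0}]'

```text
clock: 18.47
ee_pos: [0.4524, -0.3589, 0.0346]
tcp_rot: [-1.567, -0.002, -1.828]
contact_force: [0.4, -0.1, -0.8]
finger_gap: 0.022
```

Call:
carry_out --series '[{"claw": 10, "linear": [0, 0.012, 0], "roll": 0}, {"claw": 10, "linear": [0, 0.008, 0], "roll": 0}, {"claw": 10, "linear": [0, 0, 0], "roll": 0}, {"claw": 10, "linear": [0, 0, 0], "roll": 0}, {"claw": 10, "linear": [0, 0, 0], "roll": 0}]'

```text
clock: 18.88
ee_pos: [0.452, -0.3579, 0.0165]
tcp_rot: [-1.568, -0.001, -1.827]
contact_force: [-0.1, 0.3, -0.7]
finger_gap: 0.0222
```

Call:
carry_out --series '[{"claw": 10, "linear": [0, 0.003, 0], "roll": 0}, {"claw": 10, "linear": [0, 0.003, 0], "roll": 0}, {"claw": 10, "linear": [0, 0.001, 0], "roll": 0}, {"claw": 10, "linear": [0, 0, 0], "roll": 0}, {"claw": 10, "linear": [0, 0, 0], "roll": 0}]'

```text
clock: 19.3
ee_pos: [0.4512, -0.3573, 0.0089]
tcp_rot: [-1.57, -0.001, -1.827]
contact_force: [-1.2, 0.6, 5.0]
finger_gap: 0.0213
```

Call:
carry_out --series '[{"claw": 60, "linear": [0, 0, 0], "roll": 0}, {"claw": 60, "linear": [0, 0, 0], "roll": 0}, {"claw": 60, "linear": [0, 0, 0], "roll": 0}, {"claw": 60, "linear": [0, 0, 0], "roll": 0}, {"claw": 60, "linear": [0, 0, 0], "roll": 0}]'

```text
clock: 19.72
ee_pos: [0.4507, -0.3569, 0.008]
tcp_rot: [-1.571, 0.0, -1.827]
contact_force: [0.3, -1.1, 0.6]
finger_gap: 0.0508
```

Call:
carry_out --series '[{"claw": 60, "linear": [0, -0.02, 0], "roll": 0}, {"claw": 60, "linear": [0, -0.035, 0], "roll": 0}, {"claw": 60, "linear": [0, -0.04, 0], "roll": 0}, {"claw": 60, "linear": [0, -0.035, 0], "roll": 0}, {"claw": 60, "linear": [0, -0.02, 0], "roll": -0.1}]'

```text
clock: 20.13
ee_pos: [0.4521, -0.3581, 0.1621]
tcp_rot: [-1.567, -0.003, -1.727]
contact_force: [0.2, 0.3, -0.2]
finger_gap: 0.0528
```

```bash
cat >> h.py <<'E'
def candles(F):
    out={}
    for n,f in F.items():
        r=[q for q in robot.outline_of("candle_1",f) if q["score"]>.4]
        for q in r:
            v,u=np.nonzero(q["mask"]); x,y,_=px2w(f,u.mean(),v.mean(),.025)
            p,l=fit(lambda x,y:cyl(x,y,.029,.042),[(f,q["mask"])],[x,y],[.01,.01]); print(n,round(q["score"],2),p.round(4),round(l,2),q["mask"].sum())
E
python3 - <<'E'
from h import *
F={n:robot.grab_frame(n) for n in("top","scene")}
candles(F); print(offset(F["top"]))
save(F["top"],"top3.png")
E
```

```text
top 0.93 [0.4771 0.4126] 0.08 500
top 0.8 [0.4585 0.3189] 0.16 438
top 0.62 [0.5951 0.2977] 0.17 431
top 0.57 [0.5611 0.3999] 0.15 457
scene 0.97 [0.5963 0.2943] 0.16 612
scene 0.8 [0.4566 0.3171] 0.15 606
scene 0.61 [0.5588 0.3989] 0.19 634
scene 0.59 [0.4775 0.4111] 0.12 677
(array([0.55127138, 0.00076158]), np.float64(-0.052941377432803235), np.float64(-0.00033786262870408654), np.float64(0.00016337463023893164))
```

View pics/top3.png

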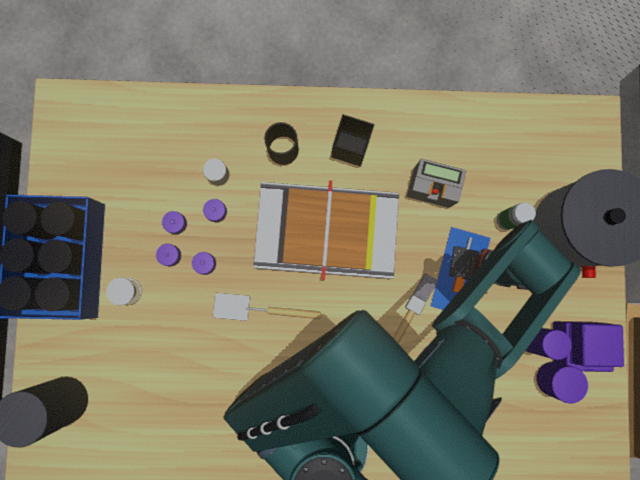

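Call:
carry_out --series '[{"claw": 85, "linear": [0, 0, 0], "roll": -0.1124}, {"claw": 85, "linear": [0, 0, 0], "roll": -0.1124}, {"claw": 85, "linear": [0, 0, 0], "roll": -0.1124}, {"claw": 85, "linear": [0, 0, 0], "roll": -0.1124}, {"claw": 85, "linear": [0, 0, 0], "roll": -0.1124}]'

```text
clock: 20.75
ee_pos: [0.4496, -0.3557, 0.1557]
tcp_rot: [-1.573, 0.004, -1.161]
contact_force: [-0.4, -0.8, 0.4]
finger_gap: 0.0744
```

Call:
carry_out --series '[{"claw": 85, "linear": [0, 0, 0], "roll": -0.1124}, {"claw": 85, "linear": [0, 0, 0], "roll": -0.1124}, {"claw": 85, "linear": [0, 0, 0], "roll": -0.1124}, {"claw": 85, "linear": [0, 0, 0], "roll": -0.1124}, {"claw": 85, "linear": [0, 0, 0], "roll": -0.1124}]'

```text
clock: 21.17
ee_pos: [0.4496, -0.3557, 0.1557]
tcp_rot: [-1.57, 0.004, -0.599]
contact_force: [-0.7, -0.3, -0.6]
finger_gap: 0.0744
```

Call:
carry_out --series '[{"claw": 85, "linear": [0, 0, 0], "roll": -0.1124}, {"claw": 85, "linear": [0, 0, 0], "roll": -0.1124}, {"claw": 85, "linear": [0, 0, 0], "roll": -0.1124}, {"claw": 85, "linear": [0, 0, 0], "roll": -0.1124}, {"claw": 85, "linear": [0, 0, 0], "roll": -0.1124}]'

```text
clock: 21.58
ee_pos: [0.4496, -0.3557, 0.1557]
tcp_rot: [-1.568, 0.003, -0.037]
contact_force: [0.5, 1.1, -0.6]
finger_gap: 0.0745
```

Call:
carry_out --series '[{"claw": 85, "linear": [0, 0, 0], "roll": -0.1124}, {"claw": 85, "linear": [0, 0, 0], "roll": -0.1124}, {"claw": 85, "linear": [0, 0, 0], "roll": -0.1124}, {"claw": 85, "linear": [0, 0, 0], "roll": -0.1124}, {"claw": 85, "linear": [0, 0, 0], "roll": -0.1124}]'

```text
clock: 22.0
ee_pos: [0.4496, -0.3557, 0.1557]
tcp_rot: [-1.566, 0.001, 0.525]
contact_force: [-0.4, 0.2, 0.0]
finger_gap: 0.0744
```

Call:
carry_out --series '[{"claw": 85, "linear": [0.0225, 0, 0.0248], "roll": 0}, {"claw": 85, "linear": [0.0225, 0, 0.0248], "roll": 0}, {"claw": 85, "linear": [0.0225, 0, 0.0248], "roll": 0}, {"claw": 85, "linear": [0.0225, 0, 0.0248], "roll": 0}, {"claw": 85, "linear": [0.0225, 0, 0.0248], "roll": 0}]'

```text
clock: 22.42
ee_pos: [0.4853, -0.1912, 0.1559]
tcp_rot: [-1.567, 0.002, 0.519]
contact_force: [0.6, -0.6, -0.2]
finger_gap: 0.0749
```

Call:
carry_out --series '[{"claw": 85, "linear": [0.0225, 0, 0.0248], "roll": 0}, {"claw": 85, "linear": [0.0225, 0, 0.0248], "roll": 0}, {"claw": 85, "linear": [0.0225, 0, 0.0248], "roll": 0}, {"claw": 85, "linear": [0.0225, 0, 0.0248], "roll": 0}, {"claw": 85, "linear": [0.0225, 0, 0.0248], "roll": 0}]'

```text
clock: 22.83
ee_pos: [0.521, -0.0279, 0.156]
tcp_rot: [-1.568, 0.003, 0.519]
contact_force: [0.3, -0.0, 0.6]
finger_gap: 0.0748
```

Call:
carry_out --series '[{"claw": 85, "linear": [0.0225, 0, 0.0248], "roll": 0}, {"claw": 85, "linear": [0.0225, 0, 0.0248], "roll": 0}, {"claw": 85, "linear": [0.0225, 0, 0.0248], "roll": 0}, {"claw": 85, "linear": [0.0225, 0, 0.0248], "roll": 0}, {"claw": 85, "linear": [0.0225, 0, 0.0248], "roll": 0}]'

```text
clock: 23.25
ee_pos: [0.5569, 0.1352, 0.1557]
tcp_rot: [-1.569, 0.004, 0.52]
contact_force: [0.5, -0.4, -0.8]
finger_gap: 0.0747
```

Call:
carry_out --series '[{"claw": 85, "linear": [0.0225, 0, 0.0248], "roll": 0}, {"claw": 85, "linear": [0.0225, 0, 0.0248], "roll": 0}, {"claw": 85, "linear": [0.0225, 0, 0.0248], "roll": 0}, {"claw": 85, "linear": [0.0225, 0, 0.0248], "roll": 0}, {"claw": 85, "linear": [0, 0, 0], "roll": 0}]'

```text
clock: 23.67
ee_pos: [0.587, 0.2698, 0.1556]
tcp_rot: [-1.568, 0.001, 0.523]
contact_force: [0.7, 0.1, 1.5]
finger_gap: 0.0747
```

```bash
cat >> h.py <<'E'
def go(x,y,z=None):
    s=robot.state(); d=np.array([x,y,s["ee_pos"][2] if z is None else z])-s["ee_pos"]
    print("tool shift",R.from_euler("xyz",s["tcp_rot"]).inv().apply(d).round(4), "at",np.round(s["ee_pos"],4), "yaw",round(s["tcp_rot"][2],3))
E
python3 - <<'E'
from h import *
go(.596,.296,.012); candles({"scene":robot.grab_frame("scene")})
E
```

```text
tool shift [0.021  0.1437 0.0178] at [0.587  0.2698 0.1556] yaw 0.523
scene 0.96 [0.4774 0.4113] 0.19 635
scene 0.94 [0.5608 0.3991] 0.13 669
scene 0.68 [0.5957 0.2947] 0.18 598
scene 0.64 [0.4568 0.3175] 0.16 599
```

Call:
carry_out --series '[{"claw": 85, "linear": [0.011, 0.02, 0.009], "roll": 0}, {"claw": 85, "linear": [0.01, 0.03, 0.009], "roll": 0}, {"claw": 85, "linear": [0, 0.035, 0], "roll": 0}, {"claw": 85, "linear": [0, 0.035, 0], "roll": 0}, {"claw": 85, "linear": [0, 0.024, 0], "roll": 0}]'

```text
clock: 24.18
ee_pos: [0.5935, 0.288, 0.01]
tcp_rot: [-1.57, 0.006, 0.519]
contact_force: [0.1, 0.0, -0.5]
finger_gap: 0.0746
```

Call:
carry_out --series '[{"claw": 85, "linear": [0, 0, 0], "roll": 0}, {"claw": 40, "linear": [0, 0, 0], "roll": 0}, {"claw": 40, "linear": [0, 0, 0], "roll": 0}, {"claw": 40, "linear": [0, 0, 0], "roll": 0}, {"claw": 40, "linear": [0, 0, 0], "roll": 0}]'

```text
clock: 24.6
ee_pos: [0.5977, 0.2908, 0.0162]
tcp_rot: [-1.571, -0.003, 0.521]
contact_force: [0.1, -0.0, -1.1]
finger_gap: 0.0579
```

Call:
carry_out --series '[{"claw": 40, "linear": [0, 0, 0], "roll": 0}, {"claw": 40, "linear": [0, -0.02, 0], "roll": 0}, {"claw": 40, "linear": [0, -0.035, 0], "roll": 0}, {"claw": 40, "linear": [0, -0.04, 0], "roll": 0}, {"claw": 40, "linear": [0, -0.04, 0], "roll": 0}]'

```text
clock: 25.02
ee_pos: [0.5955, 0.2904, 0.1507]
tcp_rot: [-1.571, 0.001, 0.521]
contact_force: [0.3, 0.4, -1.8]
finger_gap: 0.0573
```

Call:
carry_out --series '[{"claw": 40, "linear": [0, -0.025, 0], "roll": 0}, {"claw": 40, "linear": [0, 0, 0], "roll": 0}, {"claw": 40, "linear": [-0.015, 0, -0.025], "roll": 0}, {"claw": 40, "linear": [-0.018, 0, -0.032], "roll": 0}, {"claw": 40, "linear": [-0.018, 0, -0.032], "roll": 0}]'

```text
clock: 25.43
ee_pos: [0.5955, 0.1876, 0.1738]
tcp_rot: [-1.571, 0.0, 0.523]
contact_force: [0.6, -0.4, -0.8]
finger_gap: 0.0574
```

Run:
```python
from h import *
go(.5922,-.0613,.088)
```

```text
tool shift [-0.1273  0.0858 -0.214 ] at [0.5955 0.1876 0.1738] yaw 0.523
```

Call:
carry_out --series '[{"claw": 40, "linear": [-0.018, 0, -0.03], "roll": 0}, {"claw": 40, "linear": [-0.018, 0, -0.03], "roll": 0}, {"claw": 40, "linear": [-0.018, 0, -0.03], "roll": 0}, {"claw": 40, "linear": [-0.018, 0, -0.03], "roll": 0}, {"claw": 40, "linear": [-0.018, 0, -0.03], "roll": 0}]'

```text
clock: 25.85
ee_pos: [0.592, 0.0116, 0.1736]
tcp_rot: [-1.57, 0.001, 0.521]
contact_force: [0.3, -0.4, -1.4]
finger_gap: 0.0574
```

Call:
carry_out --series '[{"claw": 40, "linear": [-0.018, 0, -0.03], "roll": 0}, {"claw": 40, "linear": [-0.015, 0, -0.025], "roll": 0}, {"claw": 40, "linear": [0, 0.015, 0], "roll": 0}, {"claw": 40, "linear": [0, 0.015, 0], "roll": 0}, {"claw": 40, "linear": [0, 0, 0], "roll": 0}]'

```text
clock: 26.27
ee_pos: [0.589, -0.0513, 0.1411]
tcp_rot: [-1.567, 0.004, 0.52]
contact_force: [-1.0, 0.4, -1.2]
finger_gap: 0.0573
```

Run:
```python
from h import *
go(.5922,-.0613,.09); f=robot.grab_frame("scene"); print(offset(robot.grab_frame("top")))
for q in robot.outline_of("candle_1",f)[:5]: print(round(q["score"],2),np.round(np.array(q["box"])*[640,480,640,480]))
save(f,"sc4.png",(240,160,500,400),3)
```

```text
tool shift [-0.0019  0.051  -0.0105] at [ 0.589  -0.0513  0.1411] yaw 0.52
(array([nan, nan]), np.float64(nan), np.float64(nan), np.float64(nan))
0.78 [311. 212.  17.  28.]
0.75 [457. 365.  28.  29.]
0.64 [436. 325.  27.  31.]
0.6 [422. 380.  26.  33.]h.py:42: RuntimeWarning: invalid value encountered in scalar divide
  T.append(px2w(f,(xx*w).sum()/w.sum(),(yy*w).sum()/w.sum(),.055)[:2])
h.py:48: RuntimeWarning: invalid value encountered in scalar divide
  w=np.clip(p-(p.max()+p.min())/2,0,None); o.append((w*t).sum()/w.sum())
```

View pics/sc4.png

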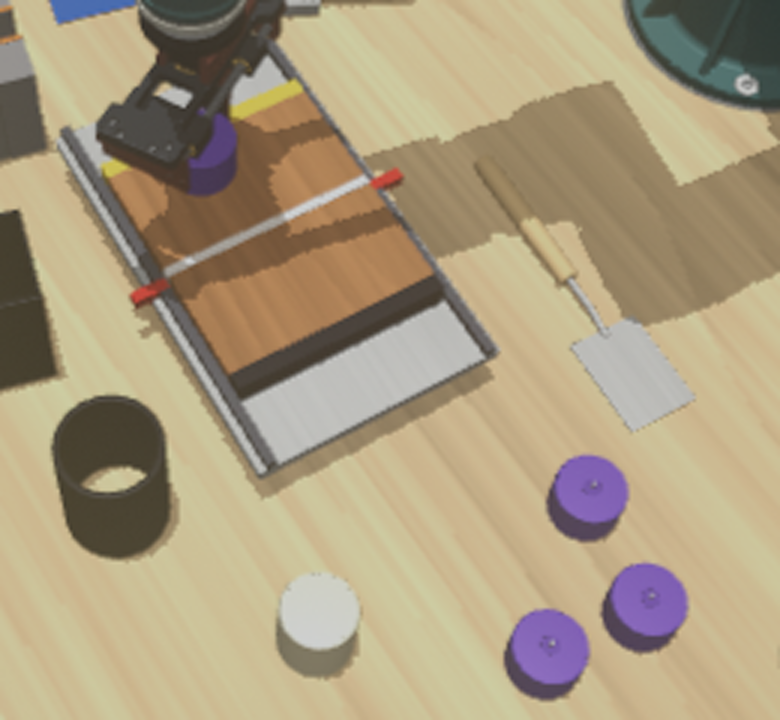

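Call:
carry_out --series '[{"claw": 40, "linear": [-0.002, 0.015, -0.005], "roll": 0}, {"claw": 40, "linear": [0, 0.015, -0.005], "roll": 0}, {"claw": 40, "linear": [0, 0.012, 0], "roll": 0}, {"claw": 40, "linear": [0, 0.006, 0], "roll": 0}, {"claw": 40, "linear": [0, 0, 0], "roll": 0}]'

```text
clock: 26.83
ee_pos: [0.5944, -0.06, 0.0955]
tcp_rot: [-1.57, 0.001, 0.522]
contact_force: [-0.1, -0.5, -1.2]
finger_gap: 0.0575
```

Call:
carry_out --series '[{"claw": 40, "linear": [0, 0.001, 0], "roll": 0}, {"claw": 40, "linear": [0, 0.001, 0], "roll": 0}, {"claw": 40, "linear": [0, 0.001, 0], "roll": 0}, {"claw": 40, "linear": [0, 0, 0], "roll": 0}, {"claw": 40, "linear": [0, 0, 0], "roll": 0}]'

```text
clock: 27.25
ee_pos: [0.5953, -0.0607, 0.0936]
tcp_rot: [-1.571, -0.0, 0.521]
contact_force: [-0.7, -0.2, -1.0]
finger_gap: 0.0578
```

Call:
carry_out --series '[{"claw": 40, "linear": [0, 0.002, 0], "roll": 0}, {"claw": 40, "linear": [0, 0.002, 0], "roll": 0}, {"claw": 40, "linear": [0, 0.001, 0], "roll": 0}, {"claw": 40, "linear": [0, 0, 0], "roll": 0}, {"claw": 40, "linear": [0, 0, 0], "roll": 0}]'

```text
clock: 27.67
ee_pos: [0.5953, -0.0608, 0.09]
tcp_rot: [-1.572, -0.001, 0.521]
contact_force: [-3.2, 0.3, 13.8]
finger_gap: 0.0573
```

Call:
carry_out --series '[{"claw": 40, "linear": [0, -0.001, 0], "roll": 0}, {"claw": 80, "linear": [0, 0, 0], "roll": 0}, {"claw": 80, "linear": [0, 0, 0], "roll": 0}, {"claw": 80, "linear": [0, 0, 0], "roll": 0}, {"claw": 80, "linear": [0, 0, 0], "roll": 0}]'

```text
clock: 28.08
ee_pos: [0.5949, -0.0607, 0.0889]
tcp_rot: [-1.571, 0.0, 0.521]
contact_force: [-0.1, 0.4, -0.2]
finger_gap: 0.0702
```

Call:
carry_out --series '[{"claw": 80, "linear": [0, -0.01, 0], "roll": 0}, {"claw": 80, "linear": [0, -0.02, 0], "roll": 0}, {"claw": 80, "linear": [0, -0.03, 0], "roll": 0}, {"claw": 80, "linear": [0, -0.02, 0], "roll": 0}, {"claw": 85, "linear": [0.0057, 0, 0.0331], "roll": 0}]'

```text
clock: 28.5
ee_pos: [0.5895, -0.0336, 0.1747]
tcp_rot: [-1.58, -0.008, 0.518]
contact_force: [1.7, 0.4, 1.6]
finger_gap: 0.073
```

Call:
carry_out --series '[{"claw": 85, "linear": [0.0057, 0, 0.0331], "roll": 0}, {"claw": 85, "linear": [0.0057, 0, 0.0331], "roll": 0}, {"claw": 85, "linear": [0.0057, 0, 0.0331], "roll": 0}, {"claw": 85, "linear": [0.0057, 0, 0.0331], "roll": 0}, {"claw": 85, "linear": [0.0057, 0, 0.0331], "roll": 0}]'

```text
clock: 28.92
ee_pos: [0.5252, 0.1299, 0.1699]
tcp_rot: [-1.571, -0.001, 0.521]
contact_force: [-0.5, -0.2, -0.6]
finger_gap: 0.0747
```

Call:
carry_out --series '[{"claw": 85, "linear": [0.0057, 0, 0.0331], "roll": 0}, {"claw": 85, "linear": [0.0057, 0, 0.0331], "roll": 0}, {"claw": 85, "linear": [0.0057, 0, 0.0331], "roll": 0}, {"claw": 85, "linear": [0.0057, 0, 0.0331], "roll": 0}, {"claw": 85, "linear": [0.0057, 0, 0.0331], "roll": 0}]'

```text
clock: 29.33
ee_pos: [0.4675, 0.2879, 0.1699]
tcp_rot: [-1.571, -0.001, 0.521]
contact_force: [0.6, 0.4, 0.2]
finger_gap: 0.0746
```

Call:
carry_out --series '[{"claw": 85, "linear": [0.0057, 0, 0.0331], "roll": 0}, {"claw": 85, "linear": [0, 0, 0], "roll": 0}, {"claw": 85, "linear": [0, 0, 0], "roll": 0}, {"claw": 85, "linear": [0, 0, 0], "roll": 0}, {"claw": 85, "linear": [0, 0, 0], "roll": 0}]'

```text
clock: 29.75
ee_pos: [0.457, 0.3169, 0.1693]
tcp_rot: [-1.571, 0.0, 0.52]
contact_force: [-0.0, 0.3, 0.4]
finger_gap: 0.0752
```

```bash
cat >> h.py <<'E'
def look(targets,z=.042):
    "network candles per camera -> world xy"
    candles({n:robot.grab_frame(n) for n in("scene",)})
E
python3 - <<'E'
from h import *
go(.4573,.3178,.013)
f=robot.grab_frame("scene"); candles({"scene":f}); print(offset(f))
E
```

```text
tool shift [0.0007 0.1563 0.0008] at [0.457  0.3169 0.1693] yaw 0.52
scene 0.78 [0.4755 0.4101] 0.14 659
scene 0.77 [0.4581 0.3189] 0.21 575
scene 0.74 [0.5607 0.3987] 0.13 672
scene 0.68 [ 0.5661 -0.0997] 0.15 493
(array([ 0.54734152, -0.0017311 ]), np.float64(-0.05518195131061414), np.float64(0.0012775188330648702), np.float64(0.00018136122746741448))
```

Call:
carry_out --series '[{"claw": 85, "linear": [0.001, 0.035, 0.001], "roll": 0}, {"claw": 85, "linear": [0, 0.035, 0], "roll": 0}, {"claw": 85, "linear": [0, 0.035, 0], "roll": 0}, {"claw": 85, "linear": [0, 0.03, 0], "roll": 0}, {"claw": 85, "linear": [0, 0.02, 0], "roll": 0}]'

```text
clock: 30.27
ee_pos: [0.4561, 0.3174, 0.0115]
tcp_rot: [-1.571, 0.003, 0.519]
contact_force: [-0.7, 1.1, 0.0]
finger_gap: 0.0747
```

Call:
carry_out --series '[{"claw": 85, "linear": [0, 0, 0], "roll": 0}, {"claw": 85, "linear": [0, 0, 0], "roll": 0}, {"claw": 40, "linear": [0, 0, 0], "roll": 0}, {"claw": 40, "linear": [0, 0, 0], "roll": 0}, {"claw": 40, "linear": [0, 0, 0], "roll": 0}]'

```text
clock: 30.68
ee_pos: [0.4581, 0.3197, 0.0158]
tcp_rot: [-1.571, -0.003, 0.521]
contact_force: [-1.0, -1.1, 1.0]
finger_gap: 0.0583
```

Call:
carry_out --series '[{"claw": 40, "linear": [0, 0, 0], "roll": 0}, {"claw": 40, "linear": [0, 0, 0], "roll": 0}, {"claw": 40, "linear": [0, -0.02, 0], "roll": 0}, {"claw": 40, "linear": [0, -0.035, 0], "roll": 0}, {"claw": 40, "linear": [0, -0.035, 0], "roll": 0}]'

```text
clock: 31.1
ee_pos: [0.4558, 0.3187, 0.1047]
tcp_rot: [-1.571, 0.003, 0.521]
contact_force: [0.4, 0.2, -1.0]
finger_gap: 0.0573
```

Call:
carry_out --series '[{"claw": 40, "linear": [0, -0.04, 0], "roll": 0}, {"claw": 40, "linear": [0, -0.032, 0], "roll": 0}, {"claw": 40, "linear": [-0.0133, 0, -0.0315], "roll": 0}, {"claw": 40, "linear": [-0.0133, 0, -0.0315], "roll": 0}, {"claw": 40, "linear": [-0.0133, 0, -0.0315], "roll": 0}]'

```text
clock: 31.52
ee_pos: [0.4698, 0.217, 0.1778]
tcp_rot: [-1.572, -0.003, 0.523]
contact_force: [0.2, -1.0, -1.8]
finger_gap: 0.0578
```

Call:
carry_out --series '[{"claw": 40, "linear": [-0.0133, 0, -0.0315], "roll": 0}, {"claw": 40, "linear": [-0.0133, 0, -0.0315], "roll": 0}, {"claw": 40, "linear": [-0.0133, 0, -0.0315], "roll": 0}, {"claw": 40, "linear": [-0.0133, 0, -0.0315], "roll": 0}, {"claw": 40, "linear": [-0.0133, 0, -0.0315], "roll": 0}]'

```text
clock: 31.93
ee_pos: [0.4901, 0.0462, 0.1768]
tcp_rot: [-1.571, -0.001, 0.521]
contact_force: [0.1, -0.4, -0.5]
finger_gap: 0.0575
```

Call:
carry_out --series '[{"claw": 40, "linear": [-0.0133, 0, -0.0315], "roll": 0}, {"claw": 40, "linear": [-0.0133, 0, -0.0315], "roll": 0}, {"claw": 40, "linear": [-0.0133, 0, -0.0315], "roll": 0}, {"claw": 40, "linear": [0, 0, 0], "roll": 0}, {"claw": 40, "linear": [0, 0, 0], "roll": 0}]'

```text
clock: 32.35
ee_pos: [0.5028, -0.0556, 0.1766]
tcp_rot: [-1.571, -0.001, 0.518]
contact_force: [-0.1, 0.5, -0.3]
finger_gap: 0.0571
```

Run:
```python
from h import *
go(.5024,-.0565,.092)
```

```text
tool shift [-0.0009  0.0846 -0.0006] at [ 0.5028 -0.0556  0.1766] yaw 0.518
```

Call:
carry_out --series '[{"claw": 40, "linear": [-0.001, 0.025, -0.001], "roll": 0}, {"claw": 40, "linear": [0, 0.025, 0], "roll": 0}, {"claw": 40, "linear": [0, 0.02, 0], "roll": 0}, {"claw": 40, "linear": [0, 0.01, 0], "roll": 0}, {"claw": 40, "linear": [0, 0.003, 0], "roll": 0}]'

```text
clock: 32.77
ee_pos: [0.5006, -0.0539, 0.0918]
tcp_rot: [-1.568, 0.002, 0.522]
contact_force: [-1.3, -0.5, -0.9]
finger_gap: 0.0576
```

Call:
carry_out --series '[{"claw": 40, "linear": [0, 0.001, 0], "roll": 0}, {"claw": 40, "linear": [0, 0.001, 0], "roll": 0}, {"claw": 40, "linear": [0, 0.001, 0], "roll": 0}, {"claw": 40, "linear": [0, 0, 0], "roll": 0}, {"claw": 40, "linear": [0, 0, 0], "roll": 0}]'

```text
clock: 33.18
ee_pos: [0.5028, -0.0556, 0.0909]
tcp_rot: [-1.572, -0.001, 0.521]
contact_force: [0.2, 0.2, -0.2]
finger_gap: 0.0575
```

Call:
carry_out --series '[{"claw": 40, "linear": [0, 0.001, 0], "roll": 0}, {"claw": 40, "linear": [0, 0.001, 0], "roll": 0}, {"claw": 40, "linear": [0, 0, 0], "roll": 0}, {"claw": 40, "linear": [0, 0, 0], "roll": 0}, {"claw": 40, "linear": [0, 0, 0], "roll": 0}]'

```text
clock: 33.6
ee_pos: [0.5027, -0.0557, 0.0898]
tcp_rot: [-1.572, -0.001, 0.521]
contact_force: [-4.5, 1.1, 13.8]
finger_gap: 0.0575
```

Call:
carry_out --series '[{"claw": 40, "linear": [0, -0.001, 0], "roll": 0}, {"claw": 80, "linear": [0, 0, 0], "roll": 0}, {"claw": 80, "linear": [0, 0, 0], "roll": 0}, {"claw": 80, "linear": [0, 0, 0], "roll": 0}, {"claw": 80, "linear": [0, 0, 0], "roll": 0}]'

```text
clock: 34.02
ee_pos: [0.5021, -0.0554, 0.089]
tcp_rot: [-1.571, 0.0, 0.521]
contact_force: [-0.2, 0.1, -0.1]
finger_gap: 0.0705
```

Call:
carry_out --series '[{"claw": 80, "linear": [0, -0.01, 0], "roll": 0}, {"claw": 80, "linear": [0, -0.02, 0], "roll": 0}, {"claw": 80, "linear": [0, -0.03, 0], "roll": 0}, {"claw": 80, "linear": [0, -0.02, 0], "roll": 0}, {"claw": 85, "linear": [0.0197, 0, 0.0262], "roll": 0}]'

```text
clock: 34.43
ee_pos: [0.5097, -0.0269, 0.174]
tcp_rot: [-1.578, -0.005, 0.518]
contact_force: [1.2, 0.9, -0.6]
finger_gap: 0.0733
```

Call:
carry_out --series '[{"claw": 85, "linear": [0.0197, 0, 0.0262], "roll": 0}, {"claw": 85, "linear": [0.0197, 0, 0.0262], "roll": 0}, {"claw": 85, "linear": [0.0197, 0, 0.0262], "roll": 0}, {"claw": 85, "linear": [0.0197, 0, 0.0262], "roll": 0}, {"claw": 85, "linear": [0.0197, 0, 0.0262], "roll": 0}]'

```text
clock: 34.85
ee_pos: [0.5265, 0.1413, 0.1699]
tcp_rot: [-1.571, -0.0, 0.521]
contact_force: [1.3, 0.8, 0.7]
finger_gap: 0.0752
```

Call:
carry_out --series '[{"claw": 85, "linear": [0.0197, 0, 0.0262], "roll": 0}, {"claw": 85, "linear": [0.0197, 0, 0.0262], "roll": 0}, {"claw": 85, "linear": [0.0197, 0, 0.0262], "roll": 0}, {"claw": 85, "linear": [0.0197, 0, 0.0262], "roll": 0}, {"claw": 85, "linear": [0.0197, 0, 0.0262], "roll": 0}]'

```text
clock: 35.27
ee_pos: [0.5466, 0.3041, 0.1698]
tcp_rot: [-1.571, -0.0, 0.521]
contact_force: [0.9, 0.9, -0.0]
finger_gap: 0.075
```

Call:
carry_out --series '[{"claw": 85, "linear": [0.0197, 0, 0.0262], "roll": 0}, {"claw": 85, "linear": [0.0197, 0, 0.0262], "roll": 0}, {"claw": 85, "linear": [0.0197, 0, 0.0262], "roll": 0}, {"claw": 85, "linear": [0, 0, 0], "roll": 0}, {"claw": 85, "linear": [0, 0, 0], "roll": 0}]'

```text
clock: 35.68
ee_pos: [0.5586, 0.4015, 0.1693]
tcp_rot: [-1.571, -0.0, 0.524]
contact_force: [-1.2, -0.3, -0.1]
finger_gap: 0.0747
```

Run:
```python
from h import *
go(.5607,.399,.0145)
f=robot.grab_frame("scene"); candles({"scene":f}); print(offset(f))
```

```text
tool shift [ 0.0006  0.1548 -0.0032] at [0.5586 0.4015 0.1693] yaw 0.524
scene 0.92 [0.5613 0.3997] 0.73 438
scene 0.89 [ 0.4705 -0.0992] 0.1 504
scene 0.87 [0.4758 0.4104] 1.3 327
scene 0.86 [ 0.5674 -0.1006] 0.08 534
(array([ 0.54726291, -0.00165119]), np.float64(-0.05584822266251569), np.float64(0.0011914512455112282), np.float64(0.00017573412687241148))
```

Call:
carry_out --series '[{"claw": 85, "linear": [0.001, 0.035, -0.003], "roll": 0}, {"claw": 85, "linear": [0, 0.035, 0], "roll": 0}, {"claw": 85, "linear": [0, 0.035, 0], "roll": 0}, {"claw": 85, "linear": [0, 0.03, 0], "roll": 0}, {"claw": 85, "linear": [0, 0.019, 0], "roll": 0}]'

```text
clock: 36.2
ee_pos: [0.5594, 0.3947, 0.0122]
tcp_rot: [-1.571, 0.005, 0.519]
contact_force: [-0.2, 0.2, -0.8]
finger_gap: 0.0746
```

Call:
carry_out --series '[{"claw": 85, "linear": [0, 0, 0], "roll": 0}, {"claw": 85, "linear": [0, 0, 0], "roll": 0}, {"claw": 40, "linear": [0, 0, 0], "roll": 0}, {"claw": 40, "linear": [0, 0, 0], "roll": 0}, {"claw": 40, "linear": [0, 0, 0], "roll": 0}]'

```text
clock: 36.62
ee_pos: [0.5626, 0.3983, 0.0173]
tcp_rot: [-1.571, -0.003, 0.521]
contact_force: [0.5, 0.3, 0.2]
finger_gap: 0.0582
```

Call:
carry_out --series '[{"claw": 40, "linear": [0, 0, 0], "roll": 0}, {"claw": 40, "linear": [0, 0, 0], "roll": 0}, {"claw": 40, "linear": [0, -0.02, 0], "roll": 0}, {"claw": 40, "linear": [0, -0.035, 0], "roll": 0}, {"claw": 40, "linear": [0, -0.035, 0], "roll": 0}]'

```text
clock: 37.03
ee_pos: [0.5599, 0.3972, 0.1052]
tcp_rot: [-1.571, 0.003, 0.521]
contact_force: [0.5, 0.5, -0.6]
finger_gap: 0.0575
```

Call:
carry_out --series '[{"claw": 40, "linear": [0, -0.04, 0], "roll": 0}, {"claw": 40, "linear": [0, -0.032, 0], "roll": 0}, {"claw": 40, "linear": [-0.0136, 0, -0.0315], "roll": 0}, {"claw": 40, "linear": [-0.0136, 0, -0.0315], "roll": 0}, {"claw": 40, "linear": [-0.0136, 0, -0.0315], "roll": 0}]'

```text
clock: 37.45
ee_pos: [0.5731, 0.2953, 0.1788]
tcp_rot: [-1.571, -0.003, 0.523]
contact_force: [-0.4, 0.4, -2.1]
finger_gap: 0.0574
```

Call:
carry_out --series '[{"claw": 40, "linear": [-0.0136, 0, -0.0315], "roll": 0}, {"claw": 40, "linear": [-0.0136, 0, -0.0315], "roll": 0}, {"claw": 40, "linear": [-0.0136, 0, -0.0315], "roll": 0}, {"claw": 40, "linear": [-0.0136, 0, -0.0315], "roll": 0}, {"claw": 40, "linear": [-0.0136, 0, -0.0315], "roll": 0}]'

```text
clock: 37.87
ee_pos: [0.5921, 0.1237, 0.1778]
tcp_rot: [-1.571, -0.001, 0.521]
contact_force: [0.2, 0.2, -1.2]
finger_gap: 0.0574
```

Call:
carry_out --series '[{"claw": 40, "linear": [-0.0136, 0, -0.0315], "roll": 0}, {"claw": 40, "linear": [-0.0136, 0, -0.0315], "roll": 0}, {"claw": 40, "linear": [0, 0, 0], "roll": 0}, {"claw": 40, "linear": [0, 0, 0], "roll": 0}, {"claw": 40, "linear": [0, 0, 0], "roll": 0}]'

```text
clock: 38.28
ee_pos: [0.5999, 0.0572, 0.1775]
tcp_rot: [-1.57, -0.0, 0.52]
contact_force: [-0.3, -0.5, -0.8]
finger_gap: 0.0574
```

Run:
```python
from h import *
go(.5986,.0585,.092)
```

```text
tool shift [-0.0005  0.0855  0.0017] at [0.5999 0.0572 0.1775] yaw 0.52
```

Call:
carry_out --series '[{"claw": 40, "linear": [0, 0.025, 0.001], "roll": 0}, {"claw": 40, "linear": [0, 0.025, 0], "roll": 0}, {"claw": 40, "linear": [0, 0.02, 0], "roll": 0}, {"claw": 40, "linear": [0, 0.01, 0], "roll": 0}, {"claw": 40, "linear": [0, 0.003, 0], "roll": 0}]'

```text
clock: 38.7
ee_pos: [0.5978, 0.0593, 0.0923]
tcp_rot: [-1.569, 0.003, 0.523]
contact_force: [-0.3, -0.0, -1.1]
finger_gap: 0.0574
```

Call:
carry_out --series '[{"claw": 40, "linear": [0, 0.001, 0], "roll": 0}, {"claw": 40, "linear": [0, 0.001, 0], "roll": 0}, {"claw": 40, "linear": [0, 0.001, 0], "roll": 0}, {"claw": 40, "linear": [0, 0.001, 0], "roll": 0}, {"claw": 40, "linear": [0, 0, 0], "roll": 0}]'

```text
clock: 39.12
ee_pos: [0.6005, 0.0579, 0.0913]
tcp_rot: [-1.572, -0.002, 0.521]
contact_force: [-0.5, 1.2, 3.3]
finger_gap: 0.0577
```

Call:
carry_out --series '[{"claw": 40, "linear": [0, 0.001, 0], "roll": 0}, {"claw": 40, "linear": [0, 0, 0], "roll": 0}, {"claw": 40, "linear": [0, 0, 0], "roll": 0}, {"claw": 40, "linear": [0, 0, 0], "roll": 0}, {"claw": 40, "linear": [0, 0, 0], "roll": 0}]'

```text
clock: 39.53
ee_pos: [0.6005, 0.0579, 0.0913]
tcp_rot: [-1.572, -0.002, 0.521]
contact_force: [-2.0, 0.6, 11.6]
finger_gap: 0.0578
```

Call:
carry_out --series '[{"claw": 40, "linear": [0, -0.001, 0], "roll": 0}, {"claw": 80, "linear": [0, 0, 0], "roll": 0}, {"claw": 80, "linear": [0, 0, 0], "roll": 0}, {"claw": 80, "linear": [0, 0, 0], "roll": 0}, {"claw": 80, "linear": [0, 0, 0], "roll": 0}]'

```text
clock: 39.95
ee_pos: [0.5995, 0.0578, 0.09]
tcp_rot: [-1.571, 0.0, 0.521]
contact_force: [-0.6, 0.0, 0.8]
finger_gap: 0.0702
```

Call:
carry_out --series '[{"claw": 80, "linear": [0, -0.01, 0], "roll": 0}, {"claw": 80, "linear": [0, -0.02, 0], "roll": 0}, {"claw": 80, "linear": [0, -0.03, 0], "roll": 0}, {"claw": 80, "linear": [0, -0.018, 0], "roll": 0}, {"claw": 85, "linear": [0.0061, 0, 0.0335], "roll": 0}]'

```text
clock: 40.37
ee_pos: [0.5938, 0.0862, 0.1734]
tcp_rot: [-1.578, -0.008, 0.517]
contact_force: [1.8, 0.9, 0.7]
finger_gap: 0.0732
```

Call:
carry_out --series '[{"claw": 85, "linear": [0.0061, 0, 0.0335], "roll": 0}, {"claw": 85, "linear": [0.0061, 0, 0.0335], "roll": 0}, {"claw": 85, "linear": [0.0061, 0, 0.0335], "roll": 0}, {"claw": 85, "linear": [0.0061, 0, 0.0335], "roll": 0}, {"claw": 85, "linear": [0.0061, 0, 0.0335], "roll": 0}]'

```text
clock: 40.78
ee_pos: [0.5306, 0.2518, 0.1689]
tcp_rot: [-1.571, -0.0, 0.521]
contact_force: [-0.2, -0.1, -0.7]
finger_gap: 0.0749
```

Call:
carry_out --series '[{"claw": 85, "linear": [0.0061, 0, 0.0335], "roll": 0}, {"claw": 85, "linear": [0.0061, 0, 0.0335], "roll": 0}, {"claw": 85, "linear": [0.0061, 0, 0.0335], "roll": 0}, {"claw": 85, "linear": [0.0061, 0, 0.0335], "roll": 0}, {"claw": 85, "linear": [0.0061, 0, 0.0335], "roll": 0}]'

```text
clock: 41.2
ee_pos: [0.4736, 0.4124, 0.1689]
tcp_rot: [-1.571, -0.0, 0.521]
contact_force: [0.5, 0.1, -0.5]
finger_gap: 0.0745
```

Call:
carry_out --series '[{"claw": 85, "linear": [0, 0, 0], "roll": 0}, {"claw": 85, "linear": [0, 0, 0], "roll": 0}, {"claw": 85, "linear": [0, 0, 0], "roll": 0}, {"claw": 85, "linear": [0, 0, 0], "roll": 0}, {"claw": 85, "linear": [0, 0, 0], "roll": 0}]'

```text
clock: 41.62
ee_pos: [0.4749, 0.4095, 0.1683]
tcp_rot: [-1.571, 0.0, 0.519]
contact_force: [0.2, -0.5, -0.2]
finger_gap: 0.0749
```

Run:
```python
from h import *
go(.4757,.4107,.0145)
F={n:robot.grab_frame(n) for n in("scene","top")}; candles(F); print(offset(F["scene"]))
f=F["scene"]; save(f,"sc5.png",(240,160,500,400),3)
```

```text
tool shift [0.0013 0.1537 0.0007] at [0.4749 0.4095 0.1683] yaw 0.519
scene 0.95 [ 0.566  -0.0994] 0.08 539
scene 0.89 [0.574 0.024] 0.06 622
scene 0.67 [ 0.4721 -0.1005] 0.09 510
scene 0.65 [0.4775 0.4114] 0.19 635
top 0.98 [ 0.6034 -0.0601] 0.05 466
top 0.98 [ 0.5095 -0.0608] 0.06 464
top 0.96 [0.6105 0.0618] 0.07 449
top 0.78 [0.478  0.4083] 0.43 370
top 0.54 [ 0.3715 -0.2395] 0.75 933
(array([ 0.54727893, -0.00157864]), np.float64(-0.056495889646051456), np.float64(0.001183846952094804), np.float64(0.00017253279149462676))
```

View pics/sc5.png

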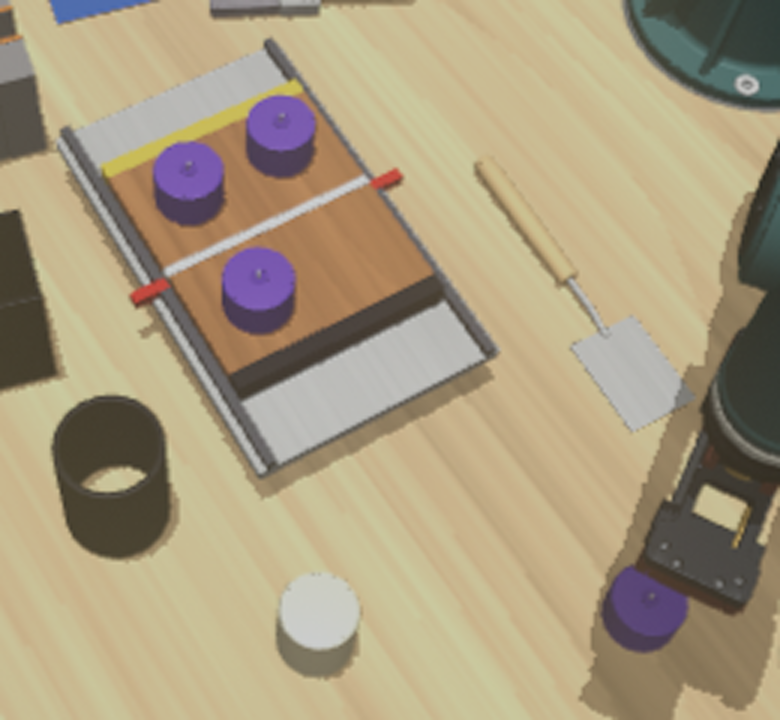

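Call:
carry_out --series '[{"claw": 85, "linear": [0.003, 0.035, 0], "roll": 0}, {"claw": 85, "linear": [0, 0.035, 0], "roll": 0}, {"claw": 85, "linear": [0, 0.035, 0], "roll": 0}, {"claw": 85, "linear": [0, 0.03, 0], "roll": 0}, {"claw": 85, "linear": [0, 0.019, 0], "roll": 0}]'

```text
clock: 42.23
ee_pos: [0.4755, 0.4108, 0.011]
tcp_rot: [-1.571, 0.004, 0.52]
contact_force: [-0.1, 0.7, 0.1]
finger_gap: 0.0746
```

Call:
carry_out --series '[{"claw": 85, "linear": [0, 0, 0], "roll": 0}, {"claw": 85, "linear": [0, 0, 0], "roll": 0}, {"claw": 40, "linear": [0, 0, 0], "roll": 0}, {"claw": 40, "linear": [0, 0, 0], "roll": 0}, {"claw": 40, "linear": [0, 0, 0], "roll": 0}]'

```text
clock: 42.65
ee_pos: [0.4779, 0.413, 0.016]
tcp_rot: [-1.571, -0.003, 0.521]
contact_force: [-1.1, -0.0, 1.0]
finger_gap: 0.0584
```

Call:
carry_out --series '[{"claw": 40, "linear": [0, 0, 0], "roll": 0}, {"claw": 40, "linear": [0, 0, 0], "roll": 0}, {"claw": 40, "linear": [0, -0.02, 0], "roll": 0}, {"claw": 40, "linear": [0, -0.035, 0], "roll": 0}, {"claw": 40, "linear": [0, -0.035, 0], "roll": 0}]'

```text
clock: 43.07
ee_pos: [0.4759, 0.4116, 0.1045]
tcp_rot: [-1.571, 0.003, 0.521]
contact_force: [0.4, 0.9, -0.8]
finger_gap: 0.0578
```

Call:
carry_out --series '[{"claw": 40, "linear": [0, -0.04, 0], "roll": 0}, {"claw": 40, "linear": [0, -0.032, 0], "roll": 0}, {"claw": 40, "linear": [-0.0146, 0, -0.0317], "roll": 0}, {"claw": 40, "linear": [-0.0146, 0, -0.0317], "roll": 0}, {"claw": 40, "linear": [-0.0146, 0, -0.0317], "roll": 0}]'

```text
clock: 43.48
ee_pos: [0.4866, 0.3076, 0.1778]
tcp_rot: [-1.571, -0.003, 0.523]
contact_force: [-0.2, -0.6, -1.2]
finger_gap: 0.0574
```

Call:
carry_out --series '[{"claw": 40, "linear": [-0.0146, 0, -0.0317], "roll": 0}, {"claw": 40, "linear": [-0.0146, 0, -0.0317], "roll": 0}, {"claw": 40, "linear": [-0.0146, 0, -0.0317], "roll": 0}, {"claw": 40, "linear": [-0.0146, 0, -0.0317], "roll": 0}, {"claw": 40, "linear": [-0.0146, 0, -0.0317], "roll": 0}]'

```text
clock: 43.9
ee_pos: [0.5018, 0.1327, 0.1769]
tcp_rot: [-1.571, -0.001, 0.521]
contact_force: [0.4, 0.6, -0.1]
finger_gap: 0.0575
```

Call:
carry_out --series '[{"claw": 40, "linear": [-0.0146, 0, -0.0317], "roll": 0}, {"claw": 40, "linear": [-0.0146, 0, -0.0317], "roll": 0}, {"claw": 40, "linear": [0, 0, 0], "roll": 0}, {"claw": 40, "linear": [0, 0, 0], "roll": 0}, {"claw": 40, "linear": [0, 0, 0], "roll": 0}]'

```text
clock: 44.32
ee_pos: [0.5081, 0.065, 0.1765]
tcp_rot: [-1.571, -0.001, 0.52]
contact_force: [-0.1, 1.0, -0.6]
finger_gap: 0.0576
```

Run:
```python
from h import *
go(.5088,.0633,.092)
```

```text
tool shift [-0.0003  0.0845 -0.0019] at [0.5081 0.065  0.1765] yaw 0.52
```

Call:
carry_out --series '[{"claw": 40, "linear": [0, 0.025, -0.002], "roll": 0}, {"claw": 40, "linear": [0, 0.025, 0], "roll": 0}, {"claw": 40, "linear": [0, 0.02, 0], "roll": 0}, {"claw": 40, "linear": [0, 0.01, 0], "roll": 0}, {"claw": 40, "linear": [0, 0.003, 0], "roll": 0}]'

```text
clock: 44.73
ee_pos: [0.5075, 0.0643, 0.0916]
tcp_rot: [-1.569, 0.003, 0.523]
contact_force: [-0.0, 0.0, -0.8]
finger_gap: 0.0573
```

Call:
carry_out --series '[{"claw": 40, "linear": [0, 0.001, 0], "roll": 0}, {"claw": 40, "linear": [0, 0.001, 0], "roll": 0}, {"claw": 40, "linear": [0, 0.001, 0], "roll": 0}, {"claw": 40, "linear": [0, 0.001, 0], "roll": 0}, {"claw": 40, "linear": [0, 0, 0], "roll": 0}]'

```text
clock: 45.15
ee_pos: [0.51, 0.063, 0.0899]
tcp_rot: [-1.572, -0.002, 0.521]
contact_force: [1.0, 0.5, 0.7]
finger_gap: 0.0575
```

Call:
carry_out --series '[{"claw": 40, "linear": [0, 0.0012, 0], "roll": 0}, {"claw": 40, "linear": [0, 0, 0], "roll": 0}, {"claw": 40, "linear": [0, 0, 0], "roll": 0}, {"claw": 40, "linear": [0, 0, 0], "roll": 0}, {"claw": 40, "linear": [0, 0, 0], "roll": 0}]'

```text
clock: 45.57
ee_pos: [0.51, 0.063, 0.0899]
tcp_rot: [-1.572, -0.002, 0.521]
contact_force: [-3.2, 0.7, 15.4]
finger_gap: 0.0575
```

Call:
carry_out --series '[{"claw": 40, "linear": [0, -0.0005, 0], "roll": 0}, {"claw": 80, "linear": [0, 0, 0], "roll": 0}, {"claw": 80, "linear": [0, 0, 0], "roll": 0}, {"claw": 80, "linear": [0, 0, 0], "roll": 0}, {"claw": 80, "linear": [0, 0, 0], "roll": 0}]'

```text
clock: 45.98
ee_pos: [0.509, 0.0629, 0.0884]
tcp_rot: [-1.571, 0.0, 0.521]
contact_force: [-0.0, 0.5, 0.0]
finger_gap: 0.0701
```

Call:
carry_out --series '[{"claw": 80, "linear": [0, -0.01, 0], "roll": 0}, {"claw": 80, "linear": [0, -0.02, 0], "roll": 0}, {"claw": 80, "linear": [0, -0.03, 0], "roll": 0}, {"claw": 80, "linear": [0, -0.02, 0], "roll": 0}, {"claw": 80, "linear": [0, 0, 0], "roll": 0}]'

```text
clock: 46.4
ee_pos: [0.5121, 0.063, 0.173]
tcp_rot: [-1.575, -0.006, 0.521]
contact_force: [0.5, 0.6, -0.7]
finger_gap: 0.0703
```

Call:
carry_out --series '[{"claw": 60, "linear": [-0.0199, 0, -0.0258], "roll": 0}, {"claw": 60, "linear": [-0.0199, 0, -0.0258], "roll": 0}, {"claw": 60, "linear": [-0.0199, 0, -0.0258], "roll": 0}, {"claw": 60, "linear": [-0.0199, 0, -0.0258], "roll": 0}, {"claw": 60, "linear": [-0.0199, 0, -0.0258], "roll": 0}]'

```text
clock: 46.82
ee_pos: [0.4861, -0.0996, 0.1681]
tcp_rot: [-1.57, 0.001, 0.521]
contact_force: [0.7, -0.7, -0.5]
finger_gap: 0.0522
```

Call:
carry_out --series '[{"claw": 60, "linear": [-0.0199, 0, -0.0258], "roll": 0}, {"claw": 60, "linear": [-0.0199, 0, -0.0258], "roll": 0}, {"claw": 60, "linear": [-0.0199, 0, -0.0258], "roll": 0}, {"claw": 60, "linear": [-0.0199, 0, -0.0258], "roll": 0}, {"claw": 60, "linear": [-0.0199, 0, -0.0258], "roll": 0}]'

```text
clock: 47.23
ee_pos: [0.464, -0.2612, 0.168]
tcp_rot: [-1.57, 0.0, 0.521]
contact_force: [0.7, 0.5, 0.2]
finger_gap: 0.0524
```

Call:
carry_out --series '[{"claw": 60, "linear": [-0.0199, 0, -0.0258], "roll": 0}, {"claw": 60, "linear": [-0.0199, 0, -0.0258], "roll": 0}, {"claw": 60, "linear": [-0.0199, 0, -0.0258], "roll": 0}, {"claw": 60, "linear": [0, 0, 0], "roll": 0.1235}, {"claw": 60, "linear": [0, 0, 0], "roll": 0.1235}]'

```text
clock: 47.65
ee_pos: [0.4509, -0.3587, 0.1678]
tcp_rot: [-1.571, 0.0, 0.266]
contact_force: [-0.1, 0.7, -0.7]
finger_gap: 0.0527
```

Call:
carry_out --series '[{"claw": 60, "linear": [0, 0, 0], "roll": 0.1235}, {"claw": 60, "linear": [0, 0, 0], "roll": 0.1235}, {"claw": 60, "linear": [0, 0, 0], "roll": 0.1235}, {"claw": 60, "linear": [0, 0, 0], "roll": 0.1235}, {"claw": 60, "linear": [0, 0, 0], "roll": 0.1235}]'

```text
clock: 48.07
ee_pos: [0.4512, -0.3563, 0.1678]
tcp_rot: [-1.57, 0.001, -0.35]
contact_force: [0.1, -0.5, -0.2]
finger_gap: 0.0526
```

Call:
carry_out --series '[{"claw": 60, "linear": [0, 0, 0], "roll": 0.1235}, {"claw": 60, "linear": [0, 0, 0], "roll": 0.1235}, {"claw": 60, "linear": [0, 0, 0], "roll": 0.1235}, {"claw": 60, "linear": [0, 0, 0], "roll": 0.1235}, {"claw": 60, "linear": [0, 0, 0], "roll": 0.1235}]'

```text
clock: 48.48
ee_pos: [0.4512, -0.3563, 0.1678]
tcp_rot: [-1.571, 0.001, -0.967]
contact_force: [0.9, -0.4, -0.3]
finger_gap: 0.0527
```

Call:
carry_out --series '[{"claw": 60, "linear": [0, 0, 0], "roll": 0.1235}, {"claw": 60, "linear": [0, 0, 0], "roll": 0.1235}, {"claw": 60, "linear": [0, 0, 0], "roll": 0.1235}, {"claw": 60, "linear": [0, 0, 0], "roll": 0.1235}, {"claw": 60, "linear": [0, 0, 0], "roll": 0.1235}]'

```text
clock: 48.9
ee_pos: [0.4512, -0.3563, 0.1679]
tcp_rot: [-1.572, 0.001, -1.585]
contact_force: [-0.7, -0.3, -0.5]
finger_gap: 0.0526
```

Call:
carry_out --series '[{"claw": 60, "linear": [0, 0, 0], "roll": 0.1235}, {"claw": 60, "linear": [0, 0, 0], "roll": 0.1235}, {"claw": 60, "linear": [0, 0, 0], "roll": 0}, {"claw": 60, "linear": [0, 0, 0], "roll": 0}, {"claw": 60, "linear": [0, 0, 0], "roll": 0}]'

```text
clock: 49.32
ee_pos: [0.4514, -0.3565, 0.1682]
tcp_rot: [-1.571, 0.0, -1.822]
contact_force: [-0.4, -0.2, 0.7]
finger_gap: 0.0526
```

Run:
```python
from h import *
go(.451,-.357,.009)
F={n:robot.grab_frame(n) for n in("scene","top")}
for n in F: print(offset(F[n]))
candles(F)
a=cv2.resize(F["scene"]["color"][90:290,200:400],None,fx=3,fy=3,interpolation=2); cv2.imwrite("pics/sc6.png",a[:,:,::-1])
```

```text
tool shift [ 0.0006  0.1592 -0.0002] at [ 0.4514 -0.3565  0.1682] yaw -1.822
(array([ 0.54712222, -0.00158999]), np.float64(-0.05667439848399274), np.float64(0.001162512756248592), np.float64(0.00498592622284714))
(array([0.55136652, 0.00081809]), np.float64(-0.05335182787557651), np.float64(-0.0002818118268493945), np.float64(0.0026003610663674556))
scene 0.88 [ 0.5679 -0.0985] 0.12 510
scene 0.79 [0.479  0.0259] 0.06 574
scene 0.65 [ 0.4715 -0.1001] 0.06 532
scene 0.64 [ 0.5815 -0.0188] 0.07 563
top 0.97 [ 0.5103 -0.06  ] 0.09 427
top 0.89 [0.6172 0.0203] 0.06 459
top 0.84 [0.5171 0.0646] 0.15 398
top 0.7 [ 0.6047 -0.0603] 0.12 422
```

View pics/sc6.png

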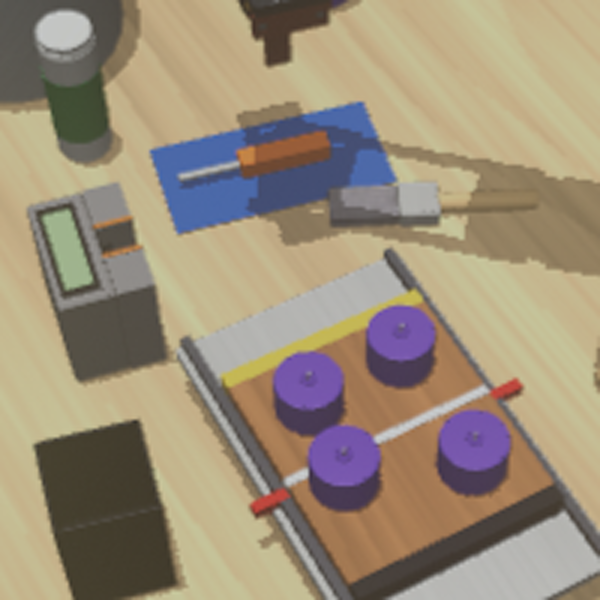

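Call:
carry_out --series '[{"claw": 60, "linear": [0.0005, 0.035, 0], "roll": 0.005}, {"claw": 60, "linear": [0, 0.035, 0], "roll": 0}, {"claw": 60, "linear": [0, 0.035, 0], "roll": 0}, {"claw": 60, "linear": [0, 0.03, 0], "roll": 0}, {"claw": 60, "linear": [0, 0.016, 0], "roll": 0}]'

```text
clock: 49.93
ee_pos: [0.4499, -0.3557, 0.0142]
tcp_rot: [-1.575, 0.002, -1.83]
contact_force: [-0.5, 0.1, 0.2]
finger_gap: 0.0527
```

Call:
carry_out --series '[{"claw": 60, "linear": [0, 0.008, 0], "roll": 0}, {"claw": 60, "linear": [0, 0, 0], "roll": 0}, {"claw": 60, "linear": [0, 0, 0], "roll": 0}, {"claw": 10, "linear": [0, 0, 0], "roll": 0}, {"claw": 10, "linear": [0, 0, 0], "roll": 0}]'

```text
clock: 50.35
ee_pos: [0.4525, -0.3582, 0.011]
tcp_rot: [-1.568, -0.002, -1.83]
contact_force: [-1.4, -0.2, -0.4]
finger_gap: 0.0425
```

Call:
carry_out --series '[{"claw": 10, "linear": [0, 0, 0], "roll": 0}, {"claw": 10, "linear": [0, 0, 0], "roll": 0}, {"claw": 10, "linear": [0, 0, 0], "roll": 0}, {"claw": 10, "linear": [0, 0, 0], "roll": 0}, {"claw": 10, "linear": [0, 0, 0], "roll": 0}]'

```text
clock: 50.77
ee_pos: [0.4518, -0.3575, 0.0101]
tcp_rot: [-1.57, -0.001, -1.83]
contact_force: [-0.9, 1.0, 5.9]
finger_gap: 0.0217
```

Call:
carry_out --series '[{"claw": 10, "linear": [0, -0.015, 0], "roll": 0}, {"claw": 10, "linear": [0, -0.03, 0], "roll": 0}, {"claw": 10, "linear": [0, -0.035, 0], "roll": 0}, {"claw": 10, "linear": [0, -0.03, 0], "roll": 0}, {"claw": 10, "linear": [-0.021, 0, 0.004], "roll": 0}]'

```text
clock: 51.18
ee_pos: [0.4634, -0.3433, 0.1254]
tcp_rot: [-1.561, -0.007, -1.832]
contact_force: [1.2, -0.8, 0.0]
finger_gap: 0.0216
```

Call:
carry_out --series '[{"claw": 10, "linear": [-0.022, 0, 0.004], "roll": 0}, {"claw": 10, "linear": [-0.022, 0, 0.004], "roll": 0}, {"claw": 10, "linear": [-0.022, 0, 0.004], "roll": 0}, {"claw": 10, "linear": [-0.022, 0, 0.004], "roll": 0}, {"claw": 10, "linear": [-0.022, 0, 0.001], "roll": 0}]'

```text
clock: 51.6
ee_pos: [0.506, -0.2351, 0.1194]
tcp_rot: [-1.57, -0.0, -1.831]
contact_force: [0.1, -0.5, -0.1]
finger_gap: 0.0218
```

Call:
carry_out --series '[{"claw": 10, "linear": [0, 0.02, 0], "roll": 0}, {"claw": 10, "linear": [0, 0.02, 0], "roll": 0}, {"claw": 10, "linear": [0, 0.009, 0], "roll": 0}, {"claw": 10, "linear": [0, 0, 0], "roll": 0}, {"claw": 10, "linear": [0, 0, 0], "roll": 0}]'

```text
clock: 52.02
ee_pos: [0.505, -0.2359, 0.0701]
tcp_rot: [-1.572, 0.0, -1.831]
contact_force: [0.2, -0.2, -0.7]
finger_gap: 0.0219
```

Run:
```python
from h import *
go(.5046,-.2351,.0700)
f=robot.grab_frame("scene")
s=robot.state(); print("pred tip px",w2px(f,s["ee_pos"]+np.array([.967*.0937,-.2535*.0937,.005])))
save(f,"tip2.png",(200,130,320,220),5)
```

```text
tool shift [-0.0007  0.0001 -0.0006] at [ 0.505  -0.2359  0.0701] yaw -1.831
pred tip px [261.57965563 171.50065992]
```

View pics/tip2.png

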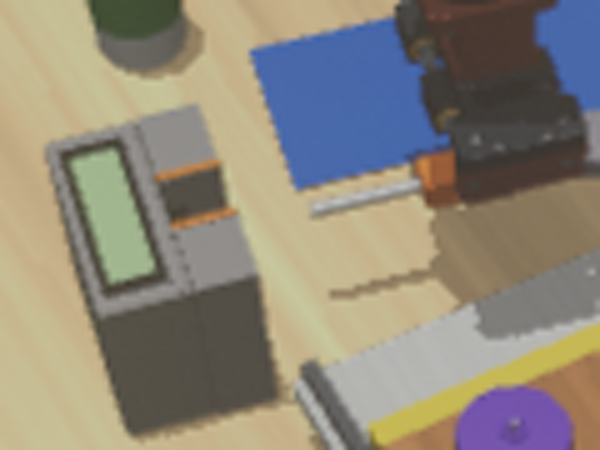

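Call:
carry_out --series '[{"claw": 10, "linear": [0, 0, 0.01], "roll": 0}, {"claw": 10, "linear": [0, 0, 0.012], "roll": 0}, {"claw": 10, "linear": [0, 0, 0.012], "roll": 0}, {"claw": 10, "linear": [0, 0, 0.009], "roll": 0}, {"claw": 10, "linear": [0, 0, 0.005], "roll": 0}]'

```text
clock: 52.48
ee_pos: [0.5542, -0.2495, 0.0715]
tcp_rot: [-1.568, -0.001, -1.831]
contact_force: [0.5, -0.3, -1.2]
finger_gap: 0.022
```

Call:
carry_out --series '[{"claw": 10, "linear": [0, 0, 0.004], "roll": 0}, {"claw": 10, "linear": [0, 0, 0.003], "roll": 0}, {"claw": 10, "linear": [0, 0, 0.002], "roll": 0}, {"claw": 10, "linear": [0, 0, 0.002], "roll": 0}, {"claw": 10, "linear": [0, 0, 0.002], "roll": 0}]'

```text
clock: 52.9
ee_pos: [0.5628, -0.251, 0.0702]
tcp_rot: [-1.574, 0.0, -1.83]
contact_force: [-9.5, 1.2, 3.0]
finger_gap: 0.0218
```

Call:
carry_out --series '[{"claw": 10, "linear": [0, 0, 0], "roll": 0}, {"claw": 10, "linear": [0, 0, 0], "roll": 0}, {"claw": 10, "linear": [0, 0, 0], "roll": 0}, {"claw": 10, "linear": [0, 0, 0], "roll": 0}, {"claw": 10, "linear": [0, 0, 0], "roll": 0}]'

```text
clock: 53.32
ee_pos: [0.5626, -0.2509, 0.07]
tcp_rot: [-1.574, 0.0, -1.831]
contact_force: [-4.3, 0.6, 1.9]
finger_gap: 0.0221
```

Call:
carry_out --series '[{"claw": 10, "linear": [0, 0, -0.01], "roll": 0}, {"claw": 10, "linear": [0, 0, -0.015], "roll": 0}, {"claw": 10, "linear": [0, 0, -0.02], "roll": 0}, {"claw": 10, "linear": [0, 0, -0.015], "roll": 0}, {"claw": 10, "linear": [0, 0, 0], "roll": 0}]'

```text
clock: 53.73
ee_pos: [0.503, -0.2346, 0.0701]
tcp_rot: [-1.574, 0.001, -1.831]
contact_force: [-1.0, 1.2, -0.9]
finger_gap: 0.0216
```

Call:
carry_out --series '[{"claw": 10, "linear": [0, -0.025, -0.012], "roll": 0}, {"claw": 10, "linear": [0.018, -0.025, -0.012], "roll": 0}, {"claw": 10, "linear": [0.024, 0, 0], "roll": 0}, {"claw": 10, "linear": [0.024, 0, 0], "roll": 0}, {"claw": 10, "linear": [0.024, 0, 0], "roll": 0}]'

```text
clock: 54.15
ee_pos: [0.4613, -0.3188, 0.1217]
tcp_rot: [-1.567, -0.002, -1.83]
contact_force: [0.7, 0.5, -0.4]
finger_gap: 0.0213
```

Call:
carry_out --series '[{"claw": 10, "linear": [0.024, 0, 0], "roll": 0}, {"claw": 10, "linear": [0.014, 0, 0], "roll": 0}, {"claw": 10, "linear": [0, 0.03, 0], "roll": 0}, {"claw": 10, "linear": [0, 0.03, 0], "roll": 0}, {"claw": 10, "linear": [0, 0.025, 0], "roll": 0}]'

```text
clock: 54.57
ee_pos: [0.451, -0.3545, 0.0345]
tcp_rot: [-1.569, -0.001, -1.832]
contact_force: [-0.4, 0.4, -1.1]
finger_gap: 0.0217
```

Call:
carry_out --series '[{"claw": 10, "linear": [0, 0.012, 0], "roll": 0}, {"claw": 10, "linear": [0, 0.006, 0], "roll": 0}, {"claw": 10, "linear": [0, 0, 0], "roll": 0}, {"claw": 10, "linear": [0, 0, 0], "roll": 0}, {"claw": 10, "linear": [0, 0, 0], "roll": 0}]'

```text
clock: 54.98
ee_pos: [0.4514, -0.3545, 0.0186]
tcp_rot: [-1.569, -0.001, -1.83]
contact_force: [-0.4, 0.4, -1.0]
finger_gap: 0.0218
```

Call:
carry_out --series '[{"claw": 10, "linear": [0, 0.004, 0], "roll": 0}, {"claw": 10, "linear": [0, 0.003, 0], "roll": 0}, {"claw": 10, "linear": [0, 0.0015, 0], "roll": 0}, {"claw": 10, "linear": [0, 0, 0], "roll": 0}, {"claw": 10, "linear": [0, 0, 0], "roll": 0}]'

```text
clock: 55.4
ee_pos: [0.4508, -0.3541, 0.0101]
tcp_rot: [-1.57, -0.001, -1.83]
contact_force: [-1.1, 0.9, 8.4]
finger_gap: 0.0216
```

Call:
carry_out --series '[{"claw": 10, "linear": [0, 0, 0], "roll": 0}, {"claw": 60, "linear": [0, 0, 0], "roll": 0}, {"claw": 60, "linear": [0, 0, 0], "roll": 0}, {"claw": 60, "linear": [0, 0, 0], "roll": 0}, {"claw": 60, "linear": [0, 0, 0], "roll": 0}]'

```text
clock: 55.82
ee_pos: [0.4503, -0.3538, 0.0089]
tcp_rot: [-1.571, -0.0, -1.831]
contact_force: [-0.4, 0.1, 0.4]
finger_gap: 0.045
```

Call:
carry_out --series '[{"claw": 60, "linear": [0, -0.02, 0], "roll": 0}, {"claw": 60, "linear": [0, -0.035, 0], "roll": 0}, {"claw": 60, "linear": [0, -0.04, 0], "roll": 0}, {"claw": 60, "linear": [0, -0.04, 0], "roll": 0}, {"claw": 60, "linear": [0, -0.04, 0], "roll": 0}]'

```text
clock: 56.23
ee_pos: [0.4499, -0.3533, 0.1855]
tcp_rot: [-1.572, 0.0, -1.83]
contact_force: [0.6, -0.9, 0.3]
finger_gap: 0.0529
```

Run:
```python
from h import *
st()
F={n:robot.grab_frame(n) for n in("scene","top")}
for n in F: print(n,offset(F[n])[2])
candles(F)
save(F["scene"],"end.png",None,1.25)
```

```text
{'clock': 56.2333, 'ee_pos': [0.4499, -0.3533, 0.1855], 'tcp_rot': [-1.5717, 0.0004, -1.8305], 'contact_force': [0.5869, -0.9385, 0.342], 'finger_gap': 0.0529, 'joint_positions': [-0.7864, 0.3557, 1.6161, -0.0001, 1.1708, 1.0441]}
scene 0.0011605560064038125
top -0.00015970656192052388
scene 0.94 [ 0.4721 -0.1001] 0.06 528
scene 0.91 [ 0.5671 -0.1001] 0.1 528
scene 0.89 [0.4801 0.0264] 0.07 555
scene 0.61 [ 0.5811 -0.0182] 0.06 606
top 0.93 [ 0.6037 -0.0588] 0.07 457
top 0.93 [0.6171 0.0191] 0.08 499
top 0.74 [0.5171 0.0639] 0.06 443
top 0.6 [0.8097 0.1355] 0.81 930
top 0.57 [ 0.5091 -0.0603] 0.09 428
```

View pics/end.png

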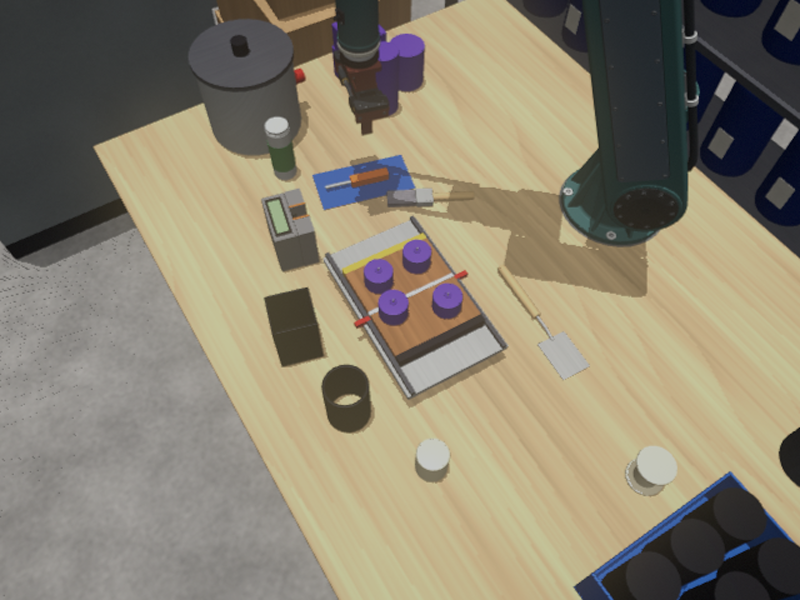

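All four candles stand upright on the board, the stylus lies on its mat, the line meets the mark, and everything else is where it was. I'm handing the job in.

```bash
python3 -c "
from workcell import robot
print(robot.job_done())"
```

```text
the job is handed in; nothing more can be done
None
```

I zeroed the scale, stood all four candles upright on the board, recorded the weight, and handed the job in at about 56 s of the 210 s allowed.

- **Board:** one tap at the black end, then one at the yellow end brought the white line to the mark. The last top picture put it 0.2 mm off. The scene camera read +1.2 mm, which I put down to the tab height I assumed.
- **Zeroing press:** the button went to its stop with the board still empty, held for about half a second at 6.7 to 8.5 N.
- **Weighing press:** it reached 9.5 N, then settled to about 4.3 N over the half-second hold, while the arm moved back only 0.2 mm. I read that as still fully in, but it leaves little margin over the 4 N needed. I never saw the display change to confirm either press.
- **Candles:** after I set it down, one candle was found about 4 cm from where I had placed it, knocked while the arm was elsewhere. It was still upright, on the board and clear of the others, so I left it there.
- **Everything else:** the stylus lies flat near the middle of its blue mat. In the final picture nothing else looks moved, though I didn't measure the other objects again.

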